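Gauge the flat honing stone and pour the stones into the covered slot box

TASK

Check the wear of the flat honing stone first: lay it flat on the height gauge's steel base under the foot, press the gauge's knob down until the foot rests on the stone, hold it there for about a second, and let it rise again. Slide open the cover of the slot box and load the flat stone and every square stick stone that is out on the bench into the pouring tray; only when all are in it carry the tray to the slot box, turn it so that the stones lie in line with the slot, and tip them over its open edge through the slot into the box. Put the empty tray back upright on the green mat, slide the cover fully shut again, and leave the watch, the loupe and the jar alone.

Things in the scene. Friction and masses are not known exactly. Their poses are not given: they have to be found in the camera images.
- flat_mid (a point): Flat honing stone, cream, 140 x 26 x 12 mm (its x, y, z), about 90 g, smooth. This point is its centre. It starts lying flat on the bench.
- stick1_mid (a point): Square stick stone, grey-brown, 110 x 13 x 13 mm (its x, y, z), about 40 g, smooth. This point is its centre. It may be absent: one to three sticks are out on the bench.
- stick2_mid (a point): Square stick stone, grey-brown, 110 x 13 x 13 mm (its x, y, z), about 40 g, smooth. This point is its centre. It may be absent: one to three sticks are out on the bench.
- stick3_mid (a point): Square stick stone, grey-brown, 110 x 13 x 13 mm (its x, y, z), about 40 g, smooth. This point is its centre. It may be absent: one to three sticks are out on the bench.
- tray_floor (a point): Pouring tray, loose, white smooth plastic, about 150 g, standing on the green mat. This point is the centre of its inner floor, 5 mm above its underside. Inner floor 160 mm along x and 120 mm along y (from -60 to +60 mm). Walls rise 25 mm above the floor on three sides (both x ends, 6 mm thick, and +y, 6 mm thick); the -y side is open, without a lip: the pouring edge. Stones lie along x; they start to slide on the floor at a slope of about 17 degrees (14 to 20).
- tray_handle (a point): The tray's upright handle tab behind the +y wall: a flat plate 60 mm along tray x, 12 mm thick along y, its top 65 mm above the tray floor. This point is in the middle of the tab's thickness, at tray_floor +66 mm y, +45 mm z (20 mm under the tab's top); pinch it across y. Axes as the tray's.
- tray_edge (a point): Middle of the tray's open pouring edge, at floor height: tray_floor -60 mm y. Axes as the tray's.
- mat (a point): Green mat fixed on the bench, 240 x 190 x 3 mm (x, y, z). This point is the centre of its top. The tray belongs here.
- slot (a point): Slot box, fixed, clear walls and grey sloping top, 210 x 130 x 95 mm (its x, y, z). This point is the middle of the slot, 65 mm above the bench. The slot runs along x, 200 mm long and about 40 mm wide; on both sides of it (+y and -y) a smooth plane rises at 37 degrees from the slot to the rim of the box at 95 mm above the bench, 62 mm from the slot's middle line. The inside below is open, its floor 60 mm under this point. It may be poured into from either side.
- cover (a joint): How far the slot box's aluminium sliding cover is open, m: 0 = shut, 0.200 = fully open. It slides along the box's x axis, towards +x as it opens, just over the rim (its top 100 mm above the bench, 210 x 130 x 4 mm), and stays where it is left; about 1.5 N of friction.
- cover_tab (a point): Centre of the cover's black upright tab, 12 mm thick along the slot's x axis, 44 mm wide along y, 36 mm high, standing on the cover: 18 mm above the cover's top, 53 mm above the slot point; when the cover is shut 90 mm to the -x side of the slot's middle. Pinch it across its thickness and slide. Axes as the box's.
- anvil (a point): Height gauge, fixed. This point lies on the top of its steel base plate (12 mm above the bench), straight under the foot. The plate spans x from -50 to +105 mm and y from -42 to +42 mm. A column 26 mm thick stands at x = +80 mm, and from it a level arm 30 mm wide reaches over the plate to x = -16 mm, its underside 73 mm and its top 96 mm above the plate. The -x side is open: slide the stone in from there.
- gauge_knob (a point): Middle of the top of the gauge's black round knob (28 mm across), on the vertical spindle above the arm; 173 mm above the plate when up. It moves down with the foot. Press it straight down.
- foot (a joint): How far the gauge's foot (a disc 18 mm across) is lowered, m: 0 = up (60 mm clear above the plate), 0.060 = on the bare plate, 0.048 = on the flat stone lying flat. A spring (in all about 1 N at 0, 2.4 N at 0.048) raises it again when let go.
- watch_mid (a point): A steel wrist watch, a bystander, 145 x 42 x 13 mm. This point is its centre. Leave it alone.
- loupe_mid (a point): A black eyeglass loupe, a bystander, 38 mm across, 30 mm high. This point is its centre. Leave it alone.
- oil_mid (a point): A brown glass jar, a bystander, 44 mm across, 75 mm high. This point is its centre. Leave it alone.
Things that resemble listed ones, but are neither listed nor needed, are in the scene too. There is more than one size of the part that bears slot; the job needs the larger.

How it is judged:
By the outcome, as a careful person would: the job done as asked, in the order asked, and still so for the second after the job is handed in, with the robot touching nothing.
Of stick1, stick2, stick3 only 1 to 3 are there at a start; the rules pass over those that are not, and their reading is None.
At some moment in a run one of stick1, stick2, stick3 may be knocked a few centimetres aside while the robot is not near it.
It also fails if it takes over 210 s, if anything falls off the work surface, if the arm or the gripper's body presses on something with over 40 N, if the wrist force passes 120 N, or if a joint passes its speed limit or range.

ROBOT

A 6-joint arm with a two-finger parallel gripper is mounted at the origin on the work surface. World frame = base frame: x ahead of the robot, y to its left, z up, the work surface at z = 0. Lengths are in m, angles in rad, forces in N, time in s.
With the tool pointing down it reaches from about 0.3 to 0.875 m from the base axis. Payload 6.4 kg.
Tool frame: the origin (TCP) lies on the front face of the gripper's body, between the roots of the fingers; the fingertips stand 73 mm ahead of it and the grasp point (between the pads) lies ctrl.pinch_z ahead of it (ctrl.pinch_z is the distance from the TCP to the grasp point, in m); z points along the fingers, x is the direction in which the jaws open and shut, and the axes are right-handed (so a half turn about z gives the same grasp; the last joint's range is limited). The gripper opens to 85 mm and grips with 20 to 120 N. Pads are 22 mm wide; open, the fingers measure 114 mm over their backs; the gripper's body (76 mm by 85 mm) begins 54 mm behind the grasp point. The pads swing forward as they close: fully open they stand 13 mm farther back than shut.
Start: joints at [0.993, 0.181, 1.607, -0, 1.354, -0.206], TCP at [0.209, 0.536, 0.304] pointing down, gripper open.
Joint ranges: [-2.99, 2.99], [-0.89, 2.07], [0.3, 2.58], [-1.14, 4.28], [0, 2.63], [-3.12, 3.12]. Speed limits (rad/s): [2.57, 2.57, 3.01, 3.14, 3.14, 3.14].

INTERFACE

Orientations are given as a unit quaternion [w, x, y, z].
In Python, from bench import ctrl gives the robot as it stands.
- The arm moves only by the tool move_arm, never from a script. Its argument "rows" is text: rows parted by semicolons, each of 7 numbers parted by spaces: the shift along the tool's x, y, z in cm, then the turn, a rotation vector about the tool's x, y, z in degrees, then the opening, from 0 (shut) to 1 (fully open). In form: x y z rx ry rz grip; .... A call has 1 to 20 rows; each row shifts and turns the commanded pose from where the row before left it, along the tool's axes as they then stand; what a row does not reach is not made up. A row lasts 1/10 s, in which the tool goes at most 50 mm and 8.59 degrees, less where a joint would pass 70% of its speed; a pose out of reach is approached as far as the arm can. A call with a gripper value outside its range is refused whole. The fingers move at their own pace and stop on an object; the grip force is fixed at half the most. Time passes only in rows, so rows that do not move let the fingers close. It gives the time, the measured TCP pose, the force and the opening at its end, in the units of the state.
- ctrl.get_obs(): the state, without advancing time (a new reading comes with each control period).
- ctrl.camera(name): name is "scene" or "side" or "wrist"; returns a dict with "color" (400x640x3 uint8, blue, green, red), "fx", "fy", "cx", "cy" (pixels), "k1" (the pictures are not rectified: a ray, as slopes to the right and down, at radius r is drawn at 1 + k1 r^2 times it, then the intrinsics apply), "rvec" (rotation vector, rad) and "tvec" (3), from world to camera coordinates, as OpenCV has them. Camera axes: x right, y down, z forward; pixel columns grow to the right and rows downward; lengths in m; the calibration is good to about 2 mm. A picture is of the moment at which its call begins. There is no depth.
- ctrl.hand_in(): hands the job in, once; it reports no verdict.
Trained networks look in the newest picture that a camera, given by its name, has taken for a name from the list of things; names that differ only in an ending like _2 or _b are one class to them, and where a whole thing is asked for, a point or a joint stands for the part that bears it (a point fixed in the world has none). Each returns a list of dicts, best first, with "confidence" (0 to 1); they miss things now and then, are a little off and sometimes report something else, mostly with a low value. They report only what shows in the picture. A call takes as long as a camera call. They do not tell look-alikes from the thing itself.
- ctrl.look_for(camera, query): "bbox" ([left, top, right, bottom] in pixels, round what is visible of it).
- ctrl.trace(camera, query): "region" (400x640 bool, what is visible of it) and "bbox" ([left, top, right, bottom] in pixels, round what is visible of it).
The state is a dict: "time_s": time; "q": joint angles; "dq": joint speeds; "joint_efforts": joint torques, N m; "eef_pos": TCP position; "eef_rot": TCP orientation; "wrist_force": force on the tool from outside, world axes, zero at the start; "torque": the same for the moment, N m; "opening": opening from 0.0 (shut) to 1.0 (fully open).
Only numpy, scipy, OpenCV 4.12 (cv2) and the standard library are available. Lean on these libraries where they do the work, as an engineer would, in place of code of your own. Each camera call takes 0.05 s, during which the arm holds its last target.

## Working session

There is one attempt and no reset: what is moved stays moved. The work goes in short steps, Python scripts to look and compute and a tool call to move; the robot and the scene stay as the last step left them, time stands still between calls to the robot, and variables do not carry over. Pictures are saved under pics/ and viewed, and the job is handed in when it is done.

Besides the shell and the picture viewer there is one more tool, called after "Request:" by a JSON object that holds its "api" and its "payload". move_arm: Moves the arm, as the interface text tells. Its arguments: {"type":"object","properties":{"rows":{"type":"string"}},"required":["rows"]}

```bash
ls; mkdir -p pics
python3 - <<'E'
from bench import ctrl
import cv2
for n in ["scene","side","wrist"]:
    c=ctrl.camera(n); cv2.imwrite(f"pics/{n}0.png",c["color"])
    print(n,c["fx"],c["fy"],c["cx"],c["cy"],c["k1"],c["rvec"],c["tvec"])
o=ctrl.get_obs(); print(o, ctrl.pinch_z)
E
```

```text
pics
scene 437.69666845316533 437.69666845316533 316.74517427788686 194.66017294983462 -0.03302758705496047 [ 1.51414175  2.25182891 -0.71454628] [ 0.23130356 -0.30308729  1.71788984]
side 448.36522287744134 448.36522287744134 321.72509347368106 203.43879873553618 -0.05037953627737355 [ 0.56850269 -2.76268192  1.0140853 ] [0.47306767 0.30020518 1.2055815 ]
wrist 324.7399149083286 324.7399149083286 317.32617527664837 199.85153633698593 -0.025519108311960425 [-2.38212852 -1.62835217 -0.24165868] [-0.57464346 -0.03831863  0.38025496]
{'time_s': 0.15, 'q': array([ 9.92719195e-01,  1.81379138e-01,  1.60776754e+00,  2.40372898e-06,
        1.35379832e+00, -2.06324068e-01]), 'dq': array([-1.19994475e-04, -1.81600279e-03, -4.88238971e-03, -1.02623257e-03,
       -4.35450043e-05, -2.66049092e-04]), 'joint_efforts': array([ 8.00221169e-04, -4.45264256e+01, -3.51695824e+01, -2.91210126e-04,
        5.91702032e-03,  3.38850919e-05]), 'eef_pos': array([0.20868476, 0.53544912, 0.30319133]), 'eef_rot': array([ 2.57986937e-04,  8.25605586e-01,  5.64247251e-01, -6.25021296e-04]), 'wrist_force': array([-0.57266319,  0.20296781, -0.40327503]), 'torque': array([ 0.01187308, -0.00168037, -0.05215453]), 'opening': 1.001465014034846} 0.0539
```

View pics/scene0.png

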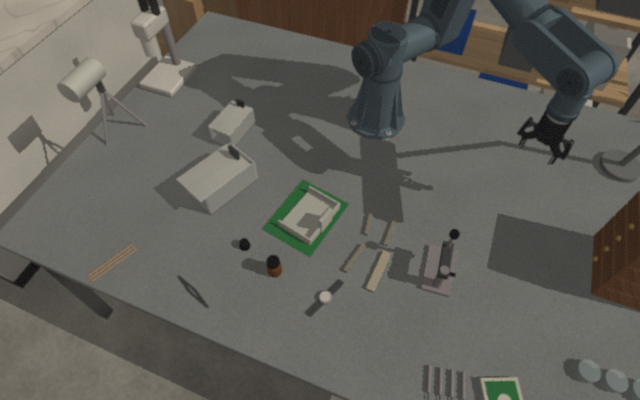

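View pics/side0.png

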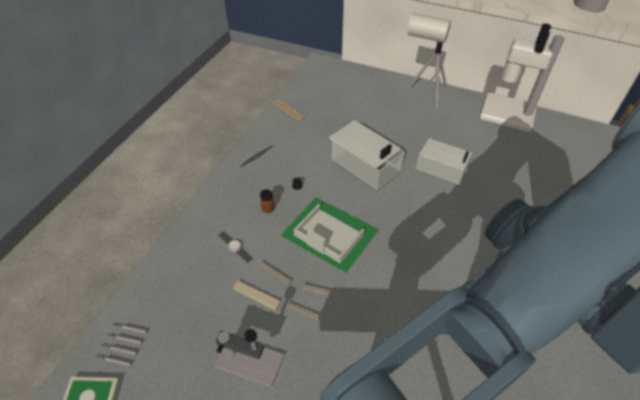

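View pics/wrist0.png

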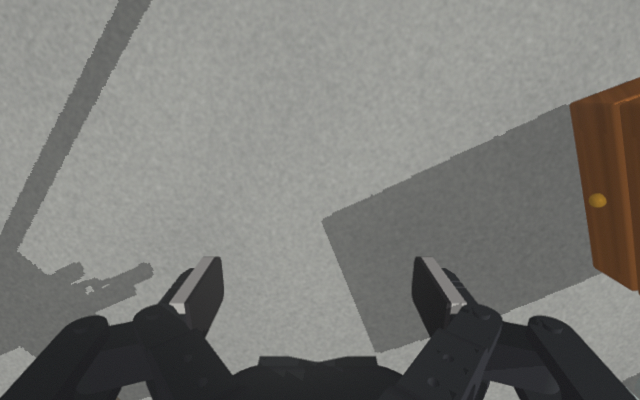

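Scene view: flat stone (cream) at about (378,271). Grey-brown sticks at (369,224), (390,233) and (353,257). Gauge at (440,265), tray on the green mat at (307,215), large slot box at (218,178), and the smaller look-alike box at (232,122). Watch (325,297), loupe (245,244) and jar (274,266) are bystanders; the orange sticks at (112,262) and pens at (445,382) are decoys.

```bash
cat > h.py <<'E'
import numpy as np, cv2
from bench import ctrl
from scipy.spatial.transform import Rotation as R
def cam(n,save=None):
    c=ctrl.camera(n)
    if save: cv2.imwrite(f"pics/{save}.png",c["color"])
    c["Rm"]=cv2.Rodrigues(np.array(c["rvec"],float))[0]; c["t"]=np.array(c["tvec"],float)
    return c
def rays(c,uv):
    uv=np.atleast_2d(np.array(uv,float))
    d=np.stack([(uv[:,0]-c["cx"])/c["fx"],(uv[:,1]-c["cy"])/c["fy"]],1)
    s=d.copy()
    for _ in range(20): s=d/(1+c["k1"]*(s**2).sum(1,keepdims=True))
    v=np.c_[s,np.ones(len(s))]@c["Rm"]
    return -c["Rm"].T@c["t"], v
def onplane(c,uv,z):
    o,v=rays(c,uv); k=(z-o[2])/v[:,2]; return o+v*k[:,None]
def proj(c,P):
    P=np.atleast_2d(P)@c["Rm"].T+c["t"]; s=P[:,:2]/P[:,2:]
    s=s*(1+c["k1"]*(s**2).sum(1,keepdims=True))
    return s*[c["fx"],c["fy"]]+[c["cx"],c["cy"]]
def rect(c,mask,z):
    ys,xs=np.nonzero(mask); p=onplane(c,np.c_[xs,ys],z)[:,:2]
    (cx,cy),(w,h),a=cv2.minAreaRect((p*1000).astype(np.float32))
    if w<h: w,h,a=h,w,a+90
    return np.round([cx,cy,w,h,a],1)
E
python3 - <<'E'
from h import *
for n in ["scene","side"]:
    c=cam(n)
    for q,z in [("flat_mid",.012),("stick1_mid",.013),("tray_floor",.03),("mat",.003),("slot",.095),("cover",.1),("cover_tab",.118),("anvil",.012),("gauge_knob",.185),("watch_mid",.01),("loupe_mid",.03),("oil_mid",.075)]:
        for d in ctrl.trace(n,q)[:5]:
            print(n,q,round(d["confidence"],2),np.round(d["bbox"],0),d["region"].sum(), rect(c,d["region"],z) if d["region"].sum()>3 else "")
E
```

```text
scene flat_mid 0.8 [369. 254. 395. 293.] 368 [627.9 208.3 142.1  26.9 177.1]
scene stick1_mid 0.7 [345. 242. 365. 270.] 174 [615.  125.9 115.2  17.  167.3]
scene tray_floor 0.92 [278. 186. 339. 245.] 1884 [528.6 -58.7 187.2 135.2 167.1]
scene mat 0.86 [261. 181. 347. 255.] 1555 [523.6 -75.3 244.2 190.4 169.8]
scene mat 0.64 [279. 185. 336. 246.] 1828 [515.1 -64.1 189.9 137.2 165.3]
scene slot 0.74 [176. 146. 256. 211.] 3181 [ 540.2 -370.6  232.5  197.6  158.4]
scene slot 0.71 [177. 144. 251. 199.] 1996 [ 528.4 -401.4  217.1  137.   159.1]
scene slot 0.58 [206.  98. 255. 146.] 1403 [ 307.5 -451.7  217.2  139.5  174.9]
scene slot 0.36 [265. 254. 281. 278.] 270 [768.  -69.4  70.1  39.4  33.5]
scene cover 0.9 [175. 146. 250. 201.] 2023 [ 531.5 -398.9  215.9  135.5  158.3]
scene cover 0.89 [214.  99. 253. 134.] 757 [ 285.7 -468.9  164.1   95.7  173.4]
scene cover_tab 0.77 [209.  99. 255. 135.] 820 [ 301.6 -455.2  167.5   95.5  175.9]
scene cover_tab 0.69 [176. 146. 251. 201.] 2021 [ 542.8 -386.8  219.   132.6  160.2]
scene anvil 0.95 [422. 231. 459. 297.] 1572 [515.1 379.5 240.7  92.6   4
[... 1203 characters left out ...]
332. 117. 400. 166.] 1705 [ 533.4 -401.   216.   137.5  158.8]
side cover_tab 0.93 [418. 139. 471. 172.] 921 [ 267.4 -437.1  148.3   97.   174.6]
side cover_tab 0.57 [334. 121. 399. 165.] 1612 [ 529.9 -380.4  209.7  131.6  156.9]
side cover_tab 0.44 [292. 176. 303. 188.] 94 [ 653.1 -127.2   45.9   27.4  115.1]
side anvil 0.61 [214. 332. 286. 388.] 2502 [564.3 361.2 181.1 123.5   5. ]
side gauge_knob 0.45 [242. 329. 259. 349.] 193 [514.5 379.8  48.4  28.9 156.7]
side watch_mid 0.78 [223. 234. 252. 265.] 306 [762.1  91.2 142.4  37.  152.4]
side loupe_mid 0.6 [294. 176. 302. 188.] 91 [ 690.6 -200.2   50.1   26.5  115.7]
side oil_mid 0.59 [259. 189. 274. 214.] 321 [726.9 -62.9 102.7  43.4 125.6]
```

Run:
```python
import cv2
a=cv2.imread("pics/scene0.png")
cv2.imwrite("pics/cr1.png",cv2.resize(a[190:310,250:470],None,fx=3.6,fy=3.6,interpolation=cv2.INTER_CUBIC))
cv2.imwrite("pics/cr2.png",cv2.resize(a[90:220,160:290],None,fx=4.5,fy=4.5,interpolation=cv2.INTER_CUBIC))
```

```text
(no output)
```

View pics/cr1.png

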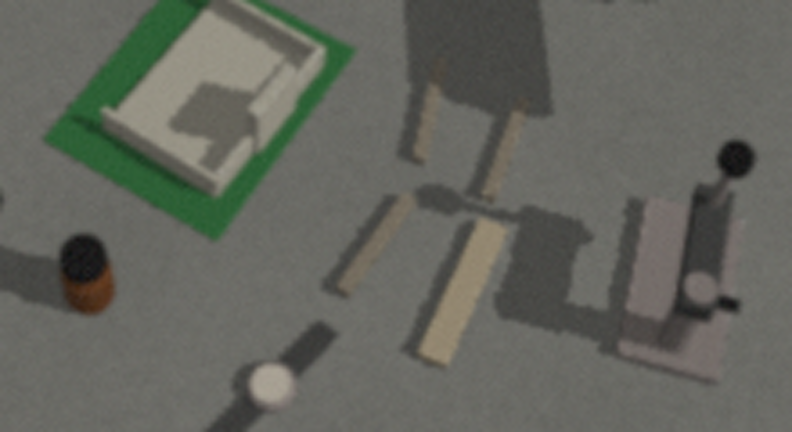

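View pics/cr2.png

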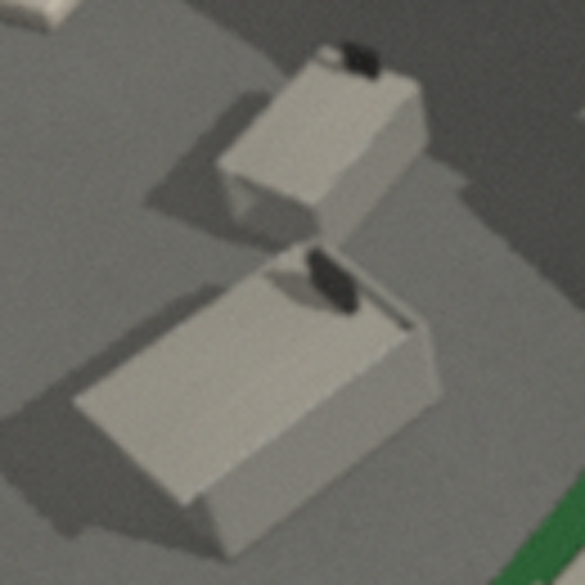

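Candidates: the large box at (218,178), not the small one at (232,122). The flat stone is the cream, wide one at (378,271). Sticks are the three grey-brown ones listed above. The close crop agrees: handle of the tray faces the gauge, open edge faces the box.

```bash
cat >> h.py <<'E'
def Rq(q): return R.from_quat([q[1],q[2],q[3],q[0]]).as_matrix()
def down(phi):
    p=np.radians(phi); c,s=np.cos(p),np.sin(p)
    return np.array([[c,s,0],[s,-c,0],[0,0,-1.]])
def plan(pos,Rt=None,P0=None,R0=None):
    o=ctrl.get_obs(); p=o["eef_pos"] if P0 is None else np.array(P0,float); Rc=Rq(o["eef_rot"]) if R0 is None else R0
    d=Rc.T@(np.array(pos)-p)*100
    s=f"shift cm {np.round(d,2)} |{np.linalg.norm(d):.1f}|"
    if Rt is not None:
        rv=R.from_matrix(Rc.T@Rt).as_rotvec(degrees=True); s+=f" turn {np.round(rv,2)} |{np.linalg.norm(rv):.1f}|"
        d2=Rt.T@(np.array(pos)-p)*100; s+=f" (shift if after turn {np.round(d2,2)})"
    print(s)
def st():
    o=ctrl.get_obs(); Rc=Rq(o["eef_rot"]); print("t",round(o["time_s"],2),"pos",np.round(o["eef_pos"],4),"phi",round(np.degrees(np.arctan2(Rc[1,0],Rc[0,0])),2),"z",np.round(Rc[:,2],3),"F",np.round(o["wrist_force"],1),"op",round(o["opening"],3),"q",np.round(o["q"],2))
E
python3 - <<'E'
from h import *
c=cam("wrist"); o=ctrl.get_obs(); Rc=Rq(o["eef_rot"])
print("cam in tool",Rc.T@(-c["Rm"].T@c["t"]-o["eef_pos"])); print("cam axes in tool\n",np.round(Rc.T@c["Rm"].T,3))
st()
plan([0.46,0.18,0.40],down(87))
# back project pixel of third stick
c=cam("scene"); print(onplane(c,[[372,214],[366,234],[394,222],[386,245]],.013))
E
```

```text
cam in tool [ 0.00055926 -0.07460183 -0.07073092]
cam axes in tool
 [[ 1.    -0.    -0.   ]
 [ 0.     0.956  0.293]
 [ 0.    -0.293  0.956]]
t 1.5 pos [0.2089 0.5357 0.3039] phi 68.7 z [-0. -0. -1.] F [ 0.5 -0.6  0.6] op 0.996 q [ 0.99  0.18  1.61 -0.    1.35 -0.21]
shift cm [-24.02  36.32  -9.61] |44.6| turn [ -0.    0.  -18.3] |18.3| (shift if after turn [-34.21  26.94  -9.61])
[[0.44202264 0.12780585 0.013     ]
 [0.52161373 0.13363317 0.013     ]
 [0.44450606 0.20399546 0.013     ]
 [0.53579438 0.2047866  0.013     ]]
```

Request:
{"api": "move_arm", "payload": {"rows": "0 0 -0.5 0 0 -6.1 1; 0 0 -0.5 0 0 -6.1 1; 0 0 -0.5 0 0 -6.1 1; -3.4 2.7 -0.8 0 0 0 1; -3.4 2.7 -0.8 0 0 0 1; -3.4 2.7 -0.8 0 0 0 1; -3.4 2.7 -0.8 0 0 0 1; -3.4 2.7 -0.8 0 0 0 1; -3.4 2.7 -0.8 0 0 0 1; -3.4 2.7 -0.8 0 0 0 1; -3.4 2.7 -0.8 0 0 0 1; -3.4 2.7 -0.8 0 0 0 1; -3.4 2.7 -0.8 0 0 0 1; 0 0 0 0 0 0 1; 0 0 0 0 0 0 1"}}

```text
time_s: 3.05
eef_pos: [0.4611, 0.1813, 0.3989]
eef_rot: [-0.0, 0.726, 0.687, 0.0]
wrist_force: [-0.3, -0.4, -1.1]
opening: 1.001
```

Run:
```python
from h import *
st(); c=cam("wrist","w1")
for q,z in [("flat_mid",.012),("stick1_mid",.013),("tray_floor",.03),("mat",.003),("anvil",.012),("gauge_knob",.185),("cover_tab",.118)]:
    for d in ctrl.trace("wrist",q)[:5]:
        print(q,round(d["confidence"],2),np.round(d["bbox"],0),d["region"].sum(), rect(c,d["region"],z) if d["region"].sum()>3 else "")
```

```text
t 3.05 pos [0.4611 0.1813 0.3989] phi 86.85 z [-0.  0. -1.] F [-0.3 -0.4 -1.1] op 1.001 q [ 0.13 -0.07  1.68  0.    1.53 -1.38]
flat_mid 0.73 [330. 215. 352. 297.] 1470 [623.  208.  145.4  29.  174.6]
stick1_mid 0.83 [278. 218. 296. 283.] 590 [607.5 126.2 112.9  15.8 168.1]
tray_floor 0.9 [105. 139. 204. 267.] 10120 [520.5 -57.9 179.7 139.8 167.3]
tray_floor 0.64 [279. 218. 294. 284.] 556 [599.6 127.8 110.   12.6 167.5]
mat 0.65 [ 81. 116. 219. 281.] 7773 [522.9 -75.5 242.9 190.5 169.5]
anvil 0.94 [420. 154. 538. 285.] 8758 [573.8 395.9 237.1 153.2  37.7]
gauge_knob 0.83 [479. 210. 535. 253.] 1065 [515.4 358.7  65.5  27.3  61.3]
cover_tab 0.47 [102. 144. 202. 267.] 9914 [494.3  -9.1 144.3 110.9 166.9]
cover_tab 0.25 [480. 208. 536. 253.] 1086 [542.8 401.6  82.3  33.7  54.2]
```

View pics/w1.png

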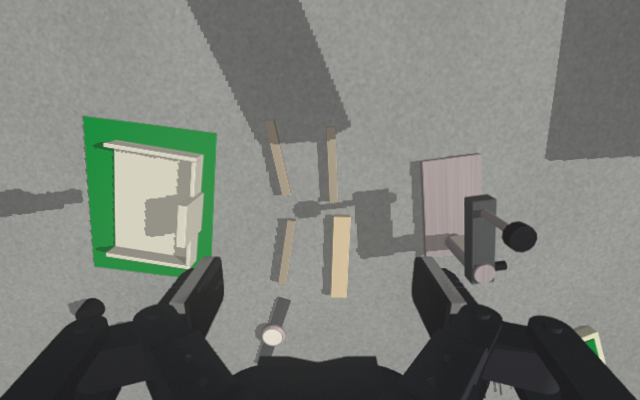

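Wrist view (up = toward the robot): flat stone (341,256), sticks (284,250), (277,157), (332,165), gauge at (450,205) with its column on the far side, tray (150,205), handle on its right side, open side left.

```bash
cat >> h.py <<'E'
from scipy.optimize import minimize
def boxmask(c,x,y,yaw,dims,z0,shape=(400,640)):
    a=np.radians(yaw); Rz=np.array([[np.cos(a),-np.sin(a)],[np.sin(a),np.cos(a)]])
    P=[]
    for sx in(-.5,.5):
        for sy in(-.5,.5):
            q=Rz@[sx*dims[0],sy*dims[1]]+[x,y]
            for z in(z0,z0+dims[2]): P.append([q[0],q[1],z])
    h=cv2.convexHull(proj(c,np.array(P)).astype(np.float32))[:,0]
    m=np.zeros(shape,np.uint8); cv2.fillConvexPoly(m,np.round(h*16).astype(np.int32),255,cv2.LINE_AA,4)
    return m/255.
def fitbox(c,mask,x,y,yaw,dims,z0):
    mm=mask.astype(float)
    def f(v):
        b=boxmask(c,v[0]/1000,v[1]/1000,v[2],dims,z0); return 1-np.minimum(b,mm).sum()/np.maximum(b,mm).sum()
    r=minimize(f,[x*1000,y*1000,yaw],method="Nelder-Mead",options=dict(initial_simplex=np.array([x*1000,y*1000,yaw])+np.array([[0,0,0],[6,0,0],[0,6,0],[0,0,5]]),xatol=.1,fatol=1e-4))
    return np.round(r.x,1),round(r.fun,3)
def ymask(c,roi,thr=14):
    im=c["color"].astype(int); m=(im[:,:,2]-im[:,:,0])>thr
    m2=np.zeros_like(m); l,t,r,b=roi; m2[t:b,l:r]=m[t:b,l:r]; return m2
E
python3 - <<'E'
from h import *
c=cam("wrist"); im=c["color"].astype(int); d=im[:,:,2]-im[:,:,0]
print("RB: flat",d[256,341],"stick",d[250,287],d[157,278],d[165,332],"bench",d[330,150],d[190,240],"shadow",d[60,270])
F=(.14,.026,.012);S=(.11,.013,.013)
for n,roi,x,y,yw,dm in [("flat",(325,205,360,305),.623,.208,-4,F),("A",(270,210,305,290),.607,.126,-12,S),("B",(322,118,345,205),.493,.202,0,S),("C",(258,110,298,200),.48,.13,5,S)]:
    m=ymask(c,roi,12); print(n,m.sum(),fitbox(c,m,x,y,yw,dm,0))
sc=cam("scene"); 
for n,roi,x,y,yw,dm in [("flat",(366,248,397,295),.623,.208,-4,F),("A",(341,240,367,272),.607,.126,-12,S),("B",(382,218,400,247),.493,.202,0,S),("C",(360,208,380,238),.48,.13,5,S)]:
    m=ymask(sc,roi,12); print("sc",n,m.sum(),fitbox(sc,m,x,y,yw,dm,0))
a=c["color"]
cv2.imwrite("pics/w1c.png",cv2.resize(a[140:300,400:560],None,fx=3.7,fy=3.7,interpolation=cv2.INTER_CUBIC))
cv2.imwrite("pics/w1m.png",(ymask(c,(0,0,640,400),12)*255).astype(np.uint8))
E
```

```text
RB: flat 52 stick 34 31 32 bench -2 3 shadow 0
flat 1479 (array([624.9, 208.1,  -4.1]), np.float64(0.06))
A 579 (array([611.1, 124.8, -12.7]), np.float64(0.146))
B 722 (array([ 4.772e+02,  2.017e+02, -2.000e-01]), np.float64(0.137))
C 783 (array([463.8, 125.3,   7.8]), np.float64(0.154))
sc flat 438 (array([624.4, 208.5,  -4.5]), np.float64(0.078))
sc A 168 (array([608.2, 125.8, -11.9]), np.float64(0.228))
sc B 123 (array([476.5, 201.9,   1.3]), np.float64(0.317))
sc C 103 (array([460.4, 124.5,   9.2]), np.float64(0.392))
```

View pics/w1c.png

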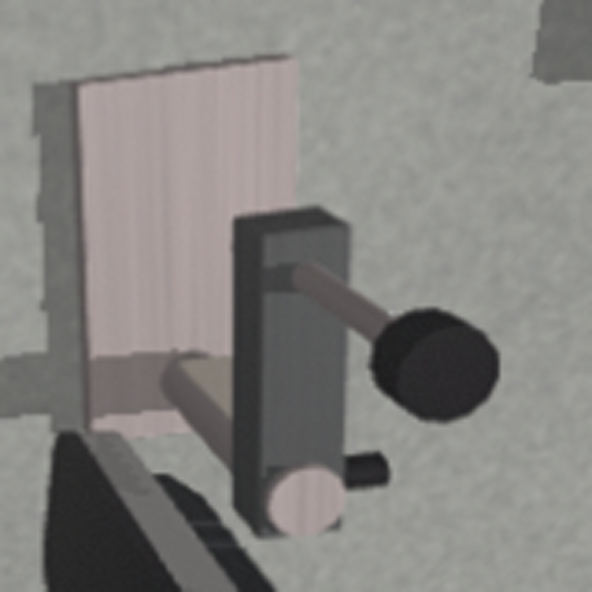

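Run:
```python
from h import *
c=cam("wrist")
k=lambda p:[400+p[0]/3.7,140+p[1]/3.7]
P=onplane(c,[k((78,85)),k((295,57)),k((90,432))],.012)[:,:2]*1000; print(P)
kn=onplane(c,[k((441,371))],.185)[0,:2]*1000; print("knob",kn)
u=P[0]-P[1]; print("width",np.linalg.norm(u), "yaw from near edge",np.degrees(np.arctan2(u[0],-u[1])))
v=P[2]-P[0]; print("len",np.linalg.norm(v),"yaw",np.degrees(np.arctan2(v[1],v[0])))
sc=cam("scene"); 
d=ctrl.trace("scene","gauge_knob"); print([ (x["confidence"],x["bbox"]) for x in d])
print("scene knob",onplane(sc,[[454,234]],.185))
a=sc["color"]; cv2.imwrite("pics/s2c.png",cv2.resize(a[220:305,410:475],None,fx=7,fy=7,interpolation=cv2.INTER_CUBIC))
cv2.imwrite("pics/w1t.png",cv2.resize(c["color"][100:290,70:230],None,fx=3,fy=3,interpolation=cv2.INTER_CUBIC))
```

```text
[[478.79210966 330.41912236]
 [471.97278203 413.94632938]
 [627.72533844 341.8622079 ]]
knob [523.91399017 374.46268331]
width 83.80511644956273 yaw from near edge 4.667389950970935
len 149.3721889875724 yaw 4.393612429545304
[(0.59, [343.8, 243.8, 364.4, 270.5])]
scene knob [[0.53047711 0.37603371 0.185     ]]
```

View pics/s2c.png

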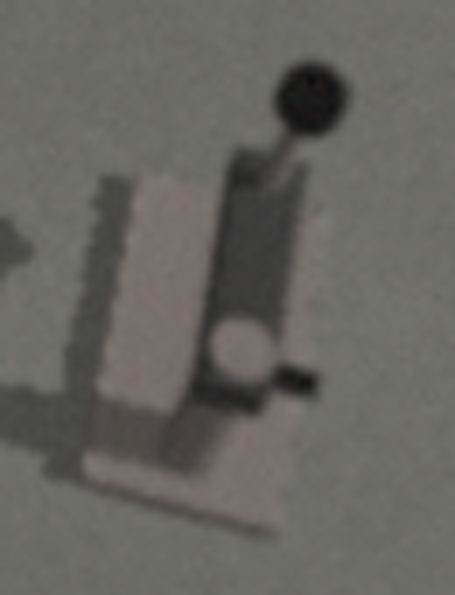

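View pics/w1t.png

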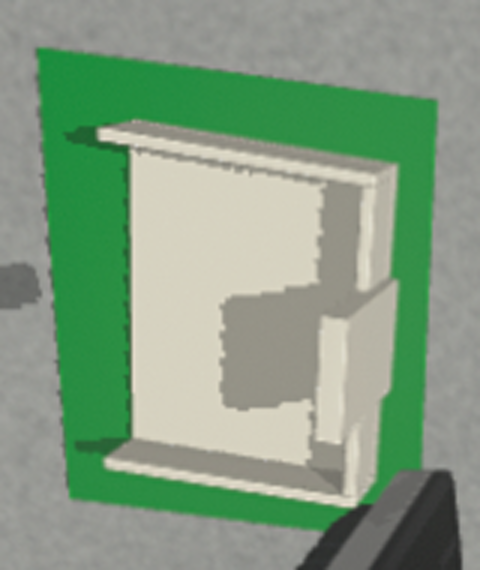

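Request:
{"api": "move_arm", "payload": {"rows": "0 0 0 0 0 1.15 0.5; 0.65 1.92 4.0 0 0 0 0.5; 0.65 1.92 4.0 0 0 0 0.5; 0.65 1.92 4.0 0 0 0 0.5; 0.65 1.92 4.0 0 0 0 0.5; 0.65 1.92 4.0 0 0 0 0.5; 0.65 1.92 4.0 0 0 0 0.5; 0 0 2 0 0 0 0.5; 0 0 2 0 0 0 0.5; 0 0 2 0 0 0 0.5; 0 0 1.7 0 0 0 0.5; 0 0 0 0 0 0 0.5; 0 0 0 0 0 0 0.5"}}

```text
time_s: 5.0
eef_pos: [0.5785, 0.2126, 0.082]
eef_rot: [-0.0, 0.732, 0.681, -0.0]
wrist_force: [0.3, -0.1, 0.4]
opening: 0.499
```

Run:
```python
from h import *
st(); print(ctrl.pinch_z); c=cam("wrist","w2"); cam("side","sd2")
F=(.14,.026,.012); print(proj(c,[[.5788,.2117,.012],[.6247,.2083,.012]]))
print(fitbox(c,ymask(c,(200,100,500,400),30),.6247,.2083,-4.3,F,0))
```

```text
t 5.0 pos [0.5785 0.2126 0.082 ] phi 85.83 z [-0. -0. -1.] F [ 0.3 -0.1  0.4] op 0.499 q [ 0.16  0.55  1.62 -0.    0.97 -1.34]
0.0539
[[314.59603829 262.72545105]
 [314.72444944 341.20684001]]
(array([626.5, 208. ,  -4.1]), np.float64(0.354))
```

View pics/w2.png

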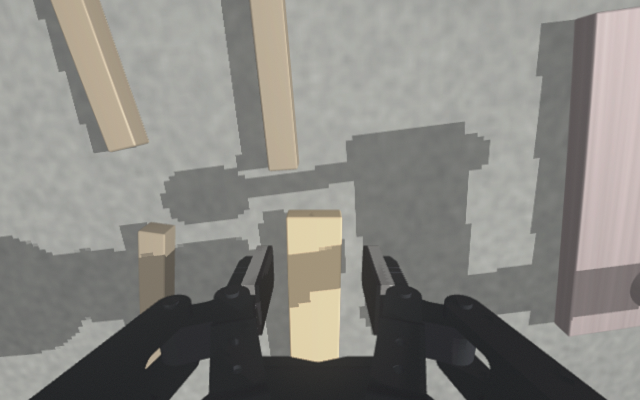

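The stone lies centred between the pads, at about (315,285).

Request:
{"api": "move_arm", "payload": {"rows": "0 0 0.3 0 0 0 0.5; 0 0 0.3 0 0 0 0.4; 0 0 0 0 0 0 0.1; 0 0 0 0 0 0 0; 0 0 0 0 0 0 0; 0 0 0 0 0 0 0; 0 0 0 0 0 0 0"}}

```text
time_s: 5.8
eef_pos: [0.5786, 0.2126, 0.0762]
eef_rot: [0.0, 0.732, 0.681, 0.0]
wrist_force: [-1.1, -0.1, 3.3]
opening: 0.281
```

Run:
```python
from h import *
st(); c=cam("wrist","w3")
```

```text
t 5.8 pos [0.5786 0.2126 0.0762] phi 85.85 z [ 0.  0. -1.] F [-1.1 -0.1  3.3] op 0.281 q [ 0.16  0.55  1.62 -0.    0.96 -1.34]
```

View pics/w3.png

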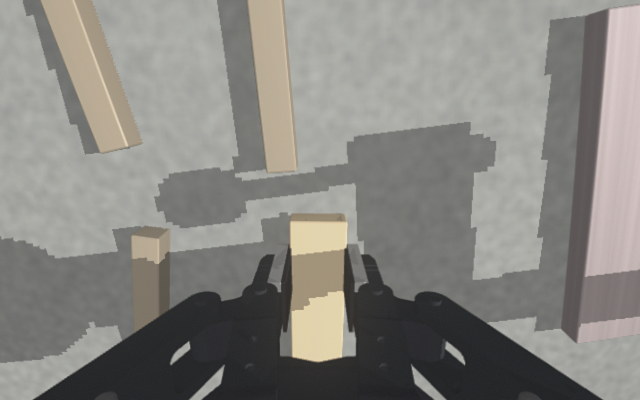

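Request:
{"api": "move_arm", "payload": {"rows": "0 0 -1 0 0 0 0; 0 0 -2 0 0 0 0; 0 0 -1 0 0 0 0; 0 -2.5 0 0 0 0 0; 0 -3.5 0 0 0 0 0; 0 -3.5 0 0 0 0 0; 0 -3.5 0 0 0 0 0; 0 -3.5 0 0 0 0 0; 0 -3.5 0 0 0 0 0; 0 -3 0 0 0 0 0; 1.5 -1.5 0 0 0 0 0; 3 0 0 0 0 0 0; 3 0 0 0 0 0 0; 3 0 0 0 0 0 0; 2.6 0 0 0 0 -4.3 0; 0 0 0 0 0 -4.35 0; 0 0 0 0 0 0 0; 0 0 0 0 0 0 0"}}

```text
time_s: 7.65
eef_pos: [0.3433, 0.3607, 0.1159]
eef_rot: [-0.0, 0.68, 0.734, -0.0]
wrist_force: [-0.6, -0.9, -1.4]
opening: 0.285
```

Run:
```python
from h import *
st(); c=cam("wrist","w4"); cam("side","sd4")
plan([.3436,.3614,.110],down(94.5))
# plate corner in this view
P=[]
for gx,gy in [(-50,42),(-50,-42),(0,0)]:
    a=np.radians(4.5); P.append([.525+(gx*np.cos(a)-gy*np.sin(a))/1000,.3757+(gx*np.sin(a)+gy*np.cos(a))/1000,.012])
print(proj(c,P))
```

```text
t 7.65 pos [0.3433 0.3607 0.1159] phi 94.39 z [-0. -0. -1.] F [-0.6 -0.9 -1.4] op 0.285 q [ 0.57  0.28  1.93 -0.    0.94 -1.08]
shift cm [0.09 0.02 0.59] |0.6| turn [-0.01  0.01 -0.12] |0.1| (shift if after turn [0.09 0.02 0.59])
[[377.35306124 406.48464614]
 [258.82194702 406.64450273]
 [318.16149477 456.15378163]]
```

View pics/w4.png

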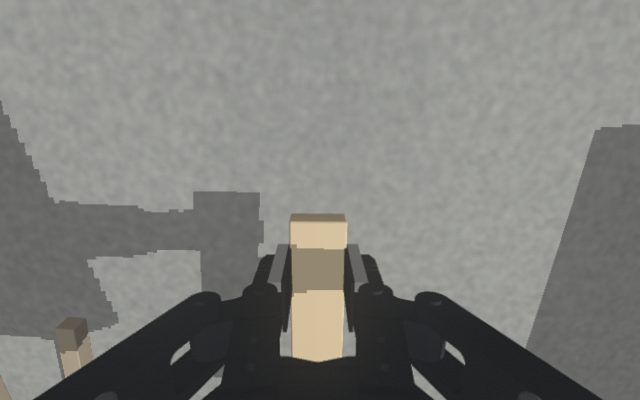

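View pics/sd4.png

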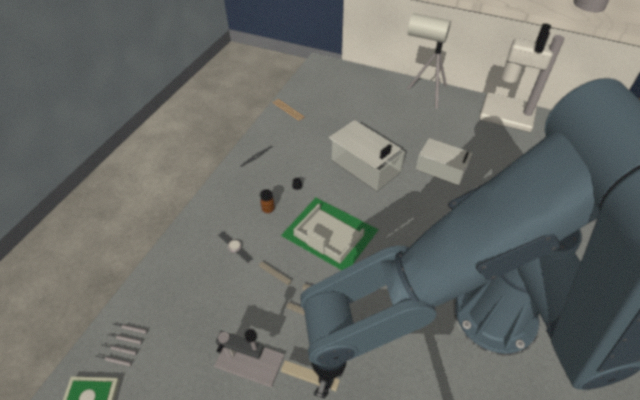

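Request:
{"api": "move_arm", "payload": {"rows": "0.08 0 0.9 0 0 -0.1 0; 0 0 0.9 0 0 0 0; 0 1.5 0 0 0 0 0; 0 2.5 0 0 0 0 0; 0 2.5 0 0 0 0 0; 0 2.5 0 0 0 0 0; 0 2 0 0 0 0 0; 0 0 0 0 0 0 0; 0 0 0.4 0 0 0 0; 0 0 0.3 0 0 0 0; 0 0 0.2 0 0 0 0; 0 0 0 0 0 0 0; 0 0 0 0 0 0 0"}}

```text
time_s: 9.05
eef_pos: [0.4527, 0.3707, 0.0889]
eef_rot: [-0.0, 0.678, 0.735, -0.0]
wrist_force: [-0.6, 0.5, -0.3]
opening: 0.278
```

Run:
```python
from h import *
st(); plan([.4532,.3700,.0882],down(94.5)); c=cam("wrist","w5"); s=cam("side","sd5")
cv2.imwrite("pics/sd5c.png",cv2.resize(s["color"][300:400,190:350],None,fx=5,fy=5,interpolation=cv2.INTER_CUBIC))
```

```text
t 9.05 pos [0.4527 0.3707 0.0889] phi 94.63 z [-0. -0. -1.] F [-0.6  0.5 -0.3] op 0.278 q [ 0.48  0.48  1.71  0.    0.96 -1.17]
shift cm [-0.08  0.04  0.07] |0.1| turn [-0.01  0.    0.13] |0.1| (shift if after turn [-0.08  0.04  0.07])
```

View pics/w5.png

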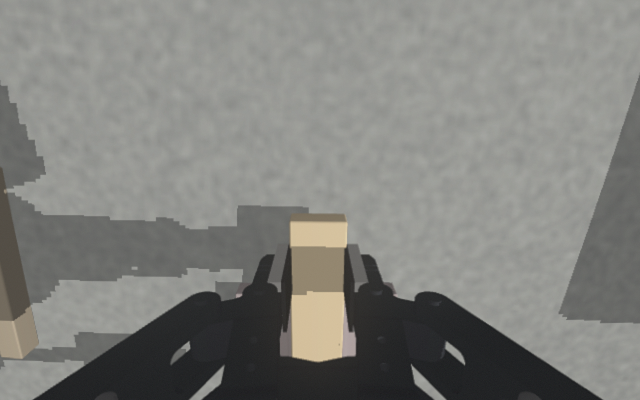

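View pics/sd5c.png

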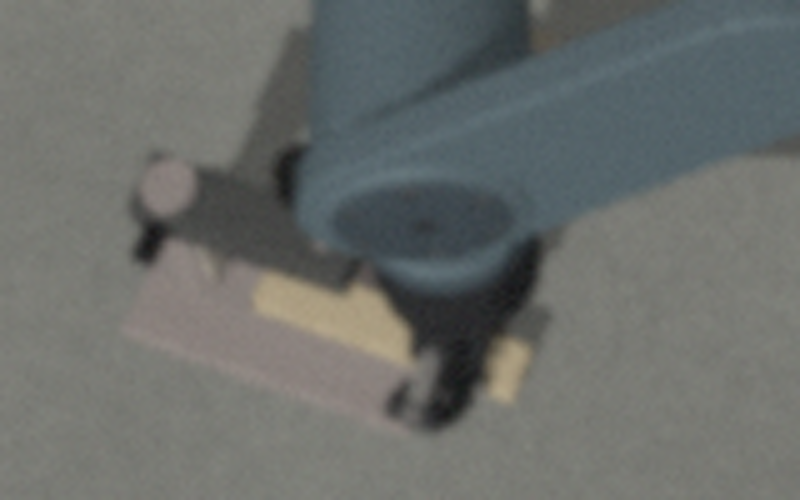

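Request:
{"api": "move_arm", "payload": {"rows": "-0.08 0 0.08 0 0 0 0; 0 0 0 0 0 0 0.2; 0 0 0 0 0 0 0.5; 0 0 0 0 0 0 0.55; 0 0 0 0 0 0 0.55; 0 -0.5 -1.5 0 0 0 0.55; 0 -1.5 -2.5 0 0 0 0.55; 0 -3.5 -1 0 0 0 0.3; 0 0 -4 0 0 0 0; 0 0 -4 0 0 0 0; 0 0 -4 0 0 0 0; 0 0 -4 0 0 0 0; 0 0 0 0 0 0 0; 0 0 0 0 0 0 0"}}

```text
time_s: 10.55
eef_pos: [0.3987, 0.3657, 0.2993]
eef_rot: [0.0, 0.678, 0.735, 0.001]
wrist_force: [-0.2, 0.2, -0.3]
opening: 0.001
```

Run:
```python
from h import *
st(); plan([.5250,.3757,.300],down(94.5)); c=cam("wrist","w6"); s=cam("scene","sc6")
F=(.14,.026,.012); 
cv2.imwrite("pics/sc6c.png",cv2.resize(s["color"][200:310,380:480],None,fx=5,fy=5,interpolation=cv2.INTER_CUBIC))
```

```text
t 10.55 pos [0.3987 0.3657 0.2993] phi 94.6 z [ 0.002  0.001 -1.   ] F [-0.2  0.2 -0.3] op 0.001 q [ 0.52  0.11  1.7  -0.    1.33 -1.13]
shift cm [-1.000e-02  1.267e+01 -4.000e-02] |12.7| turn [ 0.15 -0.07  0.1 ] |0.2| (shift if after turn [ 1.000e-02  1.267e+01 -7.000e-02])
```

View pics/w6.png

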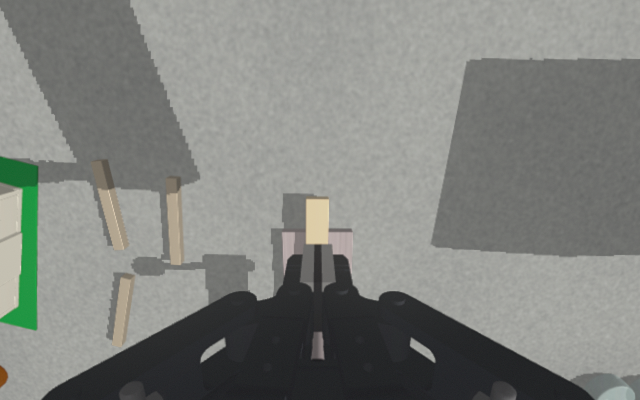

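View pics/sc6c.png

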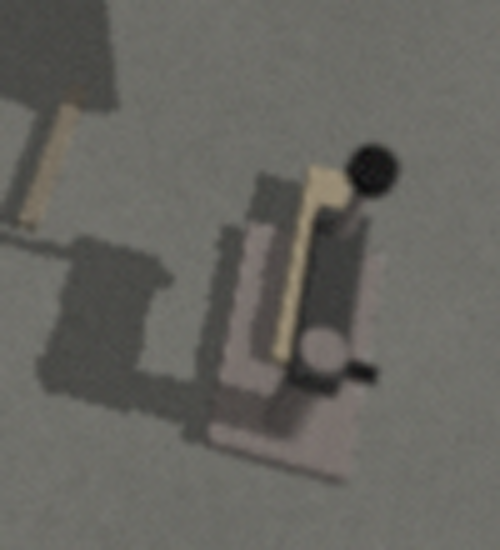

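Request:
{"api": "move_arm", "payload": {"rows": "0 3 0 0 0 0 0; 0 4 0 0 0 0 0; 0 3.5 0 0 0 0 0; 0 2.17 0 0 0 0 0; 0 0 2 0 0 0 0; 0 0 1 0 0 0 0; 0 0 0 0 0 0 0; 0 0 0 0 0 0 0"}}

```text
time_s: 11.45
eef_pos: [0.5239, 0.3755, 0.2672]
eef_rot: [-0.0, 0.678, 0.735, -0.001]
wrist_force: [0.9, -0.1, 0.4]
opening: -0.004
```

Run:
```python
from h import *
st(); c=cam("side","sd7"); w=cam("wrist","w7"); print(proj(w,[.525,.3757,.185]))
cv2.imwrite("pics/sd7c.png",cv2.resize(c["color"][270:400,190:350],None,fx=4.5,fy=4.5,interpolation=cv2.INTER_CUBIC))
```

```text
t 11.45 pos [0.5239 0.3755 0.2672] phi 94.62 z [-0.002 -0.001 -1.   ] F [ 0.9 -0.1  0.4] op -0.004 q [ 0.44  0.37  1.45  0.    1.32 -1.21]
[[316.3886731  251.10779365]]
```

View pics/w7.png

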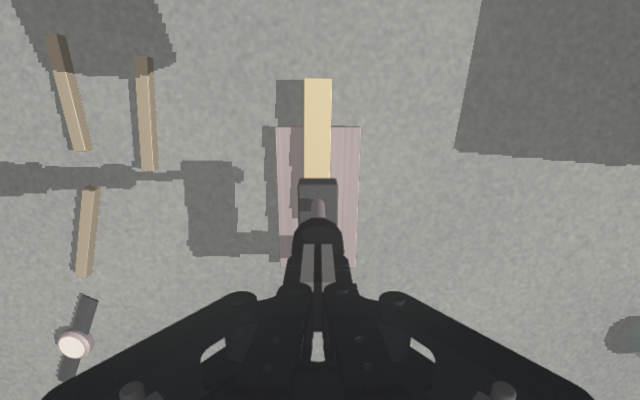

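Knob under the closed fingertips at (317,240), stone straight under the foot's arm (317,130).

Request:
{"api": "move_arm", "payload": {"rows": "0 0 0.8 0 0 0 0; 0 0 0.8 0 0 0 0; 0 0 0.8 0 0 0 0; 0 0 0.8 0 0 0 0; 0 0 0.8 0 0 0 0; 0 0 0.8 0 0 0 0; 0 0 0.4 0 0 0 0; 0 0 0 0 0 0 0; 0 0 0 0 0 0 0"}}

```text
time_s: 12.45
eef_pos: [0.5243, 0.3754, 0.2159]
eef_rot: [-0.0, 0.678, 0.735, -0.001]
wrist_force: [-0.6, -0.7, 2.0]
opening: 0.0
```

Run:
```python
from h import *
st()
```

```text
t 12.45 pos [0.5243 0.3754 0.2159] phi 94.6 z [-0.001 -0.001 -1.   ] F [-0.6 -0.7  2. ] op 0.0 q [ 0.44  0.42  1.49 -0.    1.23 -1.21]
```

Request:
{"api": "move_arm", "payload": {"rows": "0 0 0.2 0 0 0 0; 0 0 0.2 0 0 0 0; 0 0 0.1 0 0 0 0; 0 0 0 0 0 0 0"}}

```text
time_s: 12.85
eef_pos: [0.5245, 0.3755, 0.2109]
eef_rot: [-0.0, 0.678, 0.735, -0.0]
wrist_force: [-1.9, -0.2, 2.0]
opening: -0.003
```

Request:
{"api": "move_arm", "payload": {"rows": "0 0 0.1 0 0 0 0; 0 0 0.1 0 0 0 0; 0 0 0 0 0 0 0"}}

```text
time_s: 13.15
eef_pos: [0.5247, 0.3755, 0.2097]
eef_rot: [0.0, 0.678, 0.735, -0.0]
wrist_force: [-2.3, -2.6, 5.6]
opening: 0.005
```

Request:
{"api": "move_arm", "payload": {"rows": "0 0 0.1 0 0 0 0; 0 0 0 0 0 0 0; 0 0 0 0 0 0 0; 0 0 0 0 0 0 0; 0 0 0 0 0 0 0; 0 0 0 0 0 0 0; 0 0 0 0 0 0 0; 0 0 0 0 0 0 0; 0 0 0 0 0 0 0; 0 0 0 0 0 0 0; 0 0 0 0 0 0 0; 0 0 0 0 0 0 0; 0 0 0 0 0 0 0; 0 0 0 0 0 0 0"}}

```text
time_s: 14.55
eef_pos: [0.5247, 0.3756, 0.2097]
eef_rot: [0.0, 0.678, 0.735, 0.0]
wrist_force: [-5.8, -3.3, 11.4]
opening: 0.0
```

Run:
```python
from h import *
st()
```

```text
t 14.55 pos [0.5247 0.3756 0.2097] phi 94.61 z [ 0. -0. -1.] F [-5.8 -3.3 11.4] op 0.0 q [ 0.44  0.42  1.5  -0.    1.22 -1.21]
```

Request:
{"api": "move_arm", "payload": {"rows": "0 0 -1 0 0 0 0; 0 0 -1 0 0 0 0; 0 0 -1.2 0 0 0 0; 0 0 -1.5 0 0 0 0; 0 0 -2 0 0 0 0; 0 0 -2.6 0 0 0 0; 0 -3 0 0 0 0 0.55; 0 -4 0 0 0 0 0.55; 0 -4 0 0 0 0 0.55; 0 -1.7 0 0 0 0 0.55; 0 0 3 0 0 0 0.55; 0 0 4 0 0 0 0.55; 0 0 4 0 0 0 0.55; 0 0 4 0 0 0 0.55; 0 0 2 0 0 0 0.55; 0 2 0 0 0 0 0.55; 0 2 1 0 0 0 0.55; 0 1.4 2 0 0 0 0.55; 0 0 0 0 0 0 0.55; 0 0 0 0 0 0 0.55"}}

```text
time_s: 16.55
eef_pos: [0.4517, 0.3696, 0.1012]
eef_rot: [-0.0, 0.678, 0.735, -0.0]
wrist_force: [-0.6, 0.2, 0.1]
opening: 0.553
```

Run:
```python
from h import *
st(); plan([.4527,.3703,.0885],down(94.5)); c=cam("wrist","w8"); s=cam("scene","sc8")
cv2.imwrite("pics/sc8c.png",cv2.resize(s["color"][200:310,380:480],None,fx=5,fy=5,interpolation=cv2.INTER_CUBIC))
```

```text
t 16.55 pos [0.4517 0.3696 0.1012] phi 94.57 z [-0.001 -0.    -1.   ] F [-0.6  0.2  0.1] op 0.553 q [ 0.48  0.46  1.71  0.    0.98 -1.17]
shift cm [0.06 0.11 1.27] |1.3| turn [-0.06  0.02  0.07] |0.1| (shift if after turn [0.06 0.11 1.27])
```

View pics/w8.png

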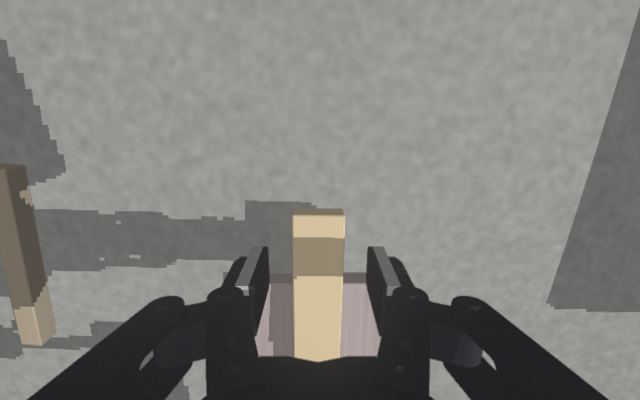

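View pics/sc8c.png

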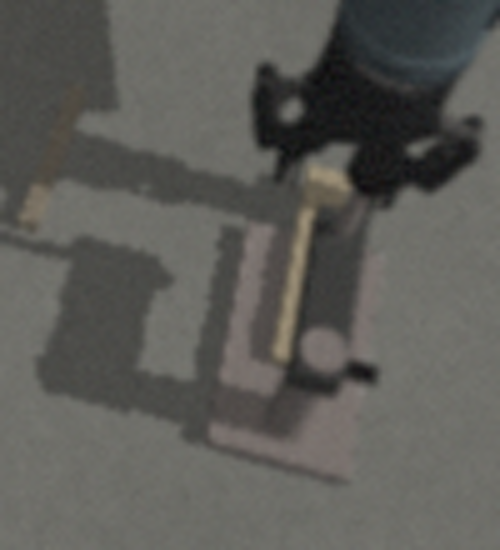

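Request:
{"api": "move_arm", "payload": {"rows": "0.06 0.1 0.6 0 0 0 0.55; 0 0 0.6 0 0 0 0.4; 0 0 0 0 0 0 0.1; 0 0 0 0 0 0 0; 0 0 0 0 0 0 0; 0 0 0 0 0 0 0; 0 0 0 0 0 0 0; 0 0 -0.5 0 0 0 0; 0 0 -0.5 0 0 0 0; 0 -1.5 0 0 0 0 0; 0 -2.5 0 0 0 0 0; 0 -3 0 0 0 0 0; 0 -3 0 0 0 0 0; 0 -1 -2 0 0 0 0; 0 0 -3.5 0 0 0 0; 0 0 -3.5 0 0 0 0; 0 0 -3 0 0 0 0; 0 0 0 0 0 0 0; 0 0 0 0 0 0 0"}}

```text
time_s: 18.55
eef_pos: [0.3435, 0.3618, 0.22]
eef_rot: [0.0, 0.678, 0.735, 0.001]
wrist_force: [-0.2, 0.6, -0.4]
opening: 0.285
```

Run:
```python
from h import *
st(); c=cam("wrist","w9")
a=cv2.imread("pics/w1.png"); cv2.imwrite("pics/w1t2.png",cv2.resize(a[130:275,95:215],None,fx=4.1,fy=4.1,interpolation=cv2.INTER_CUBIC))
```

```text
t 18.55 pos [0.3435 0.3618 0.22  ] phi 94.6 z [ 0.002  0.001 -1.   ] F [-0.2  0.6 -0.4] op 0.285 q [ 0.57  0.11  1.87  0.    1.16 -1.08]
```

View pics/w9.png

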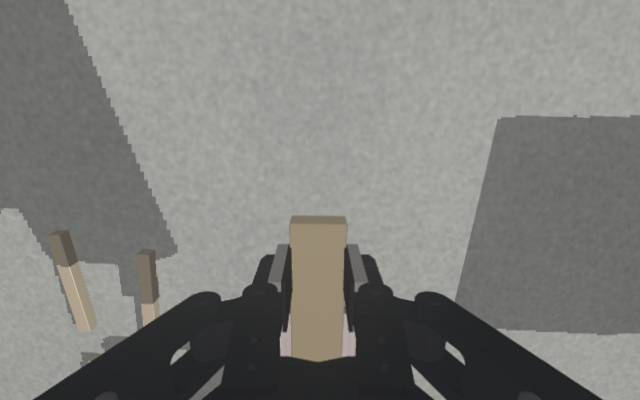

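View pics/w1t2.png

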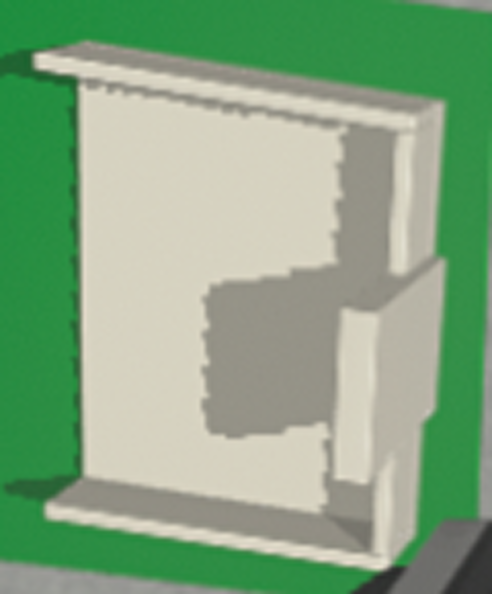

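```bash
cat >> h.py <<'E'
def wcam(pos,Rc):
    A=np.array([[1,0,0],[0,.956,.293],[0,-.293,.956]]); 
    RA=Rc@A; o=np.array(pos)+Rc@[.00056,-.0746,-.07073]
    return dict(fx=324.74,fy=324.74,cx=317.326,cy=199.8515,k1=-.025519,Rm=RA.T,t=-RA.T@o)
def fitpts(c,uv,L,x0):
    from scipy.optimize import least_squares
    L=np.array(L,float);uv=np.array(uv,float)
    def f(v):
        a=v[2]; W=np.c_[v[0]+L[:,0]*np.cos(a)-L[:,1]*np.sin(a),v[1]+L[:,0]*np.sin(a)+L[:,1]*np.cos(a),L[:,2]]
        return (proj(c,W)-uv).ravel()
    r=least_squares(f,[x0[0],x0[1],np.radians(x0[2])])
    return np.round([r.x[0]*1000,r.x[1]*1000,np.degrees(r.x[2])],1),np.round(r.fun.reshape(-1,2),1)
E
python3 - <<'E'
from h import *
c=wcam([.4611,.1813,.3989],down(86.85))
k=lambda p:[95+p[0]/4.1,130+p[1]/4.1]
uv=[k(p) for p in [(34,63),(47,511),(385,562),(418,115),(84,478),(358,397)]]
L=[[-.083,-.06,.033],[.083,-.06,.033],[.086,.066,.033],[-.086,.066,.033],[.08,-.06,.008],[0,.066,.073]]
print(fitpts(c,uv,L,[.52,-.07,-12]))
# mat
k2=lambda p:[70+p[0]/3,100+p[1]/3]
uv=[k2(p) for p in [(38,48),(437,100),(70,498)]]
print("mat",fitpts(c,uv,[[-.12,-.095,.003],[-.12,.095,.003],[.12,-.095,.003]],[.52,-.07,-12]))
E
```

```text
(array([520.8, -65.6, -12.7]), array([[ 0.2, -0.5],
       [-0.1, -0.1],
       [ 0.9,  2.1],
       [-0.7, -0.4],
       [ 0.6, -1. ],
       [-0.7,  0. ]]))
mat (array([522.8, -76. , -10.9]), array([[-0.4, -0.4],
       [ 0.4,  0.1],
       [-0. ,  0.5]]))
```

Request:
{"api": "move_arm", "payload": {"rows": "0 0 0 0 0 5.8 0; 0 0 0 0 0 5.8 0; 0 0 0 0 0 5.7 0; -2 1.2 0 0 0 0 0; -3.5 2.2 0 0 0 0 0; -3.5 2.2 0 0 0 0 0; -3.5 2.2 0 0 0 0 0; -3.5 2.2 0 0 0 0 0; -3.5 2.2 0 0 0 0 0; -3.5 2.2 0 0 0 0 0; -3.5 2.2 0 0 0 0 0; -3.5 2.2 0 0 0 0 0; -3.5 2.2 0 0 0 0 0; -3 1.8 0 0 0 0 0; -2.3 1.5 0 0 0 0 0; 0 0 0 0 0 0 0; 0 0 0 0 0 0 0"}}

```text
time_s: 20.3
eef_pos: [0.494, -0.0704, 0.2173]
eef_rot: [-0.002, 0.782, 0.624, -0.001]
wrist_force: [0.8, 0.3, -1.1]
opening: 0.281
```

Run:
```python
from h import *
st(); c=cam("wrist","w10"); s=cam("scene","sc10")
plan([.4814,-.0311,.0857],down(77.3))
cv2.imwrite("pics/sc10c.png",cv2.resize(s["color"][160:300,240:420],None,fx=4.2,fy=4.2,interpolation=cv2.INTER_CUBIC))
```

```text
t 20.3 pos [ 0.494  -0.0704  0.2173] phi 77.2 z [-0.003  0.002 -1.   ] F [ 0.8  0.3 -1.1] op 0.281 q [-0.38  0.11  1.87  0.    1.16 -1.73]
shift cm [ 3.44 -2.03 13.23] |13.8| turn [-0.16 -0.04  0.03] |0.2| (shift if after turn [ 3.45 -2.07 13.22])
```

View pics/w10.png

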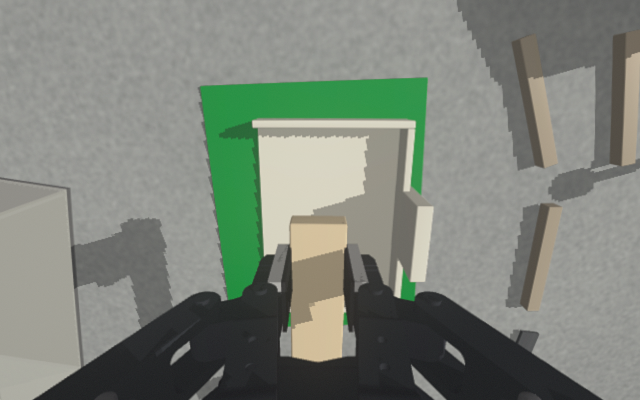

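View pics/sc10c.png

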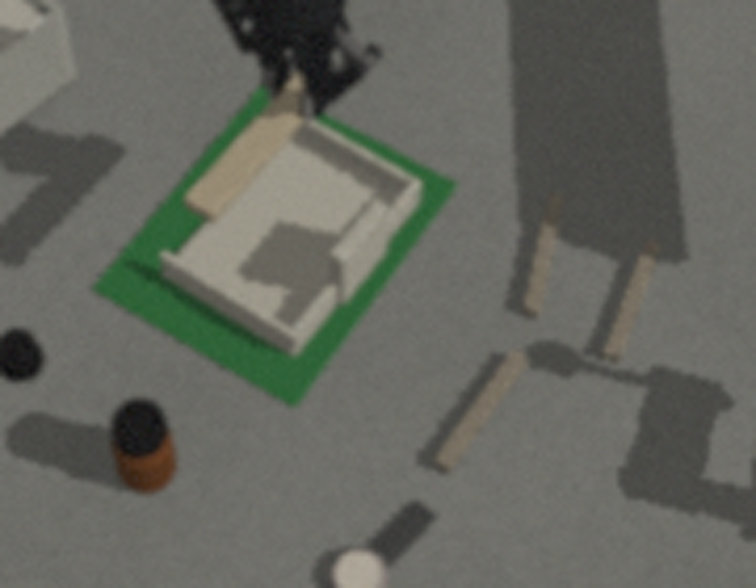

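Run:
```python
from h import *
c=cam("wrist"); a=np.radians(-12.7)
L=np.array([[-.083,-.06,.033],[-.086,.066,.033],[-.03,.072,.073],[.03,.072,.073],[-.08,-.06,.008],[-.12,-.095,.003]])
W=np.c_[.5208+L[:,0]*np.cos(a)-L[:,1]*np.sin(a),-.0656+L[:,0]*np.sin(a)+L[:,1]*np.cos(a),L[:,2]]
print(proj(c,W).round(1))
cv2.imwrite("pics/w10c.png",cv2.resize(c["color"][70:330,190:450],None,fx=2.3,fy=2.3,interpolation=cv2.INTER_CUBIC))
```

```text
[[251.1 124.1]
 [414.8 120.3]
 [432.9 205.6]
 [424.5 281.1]
 [257.  125.7]
 [213.5  76.2]]
```

View pics/w10c.png

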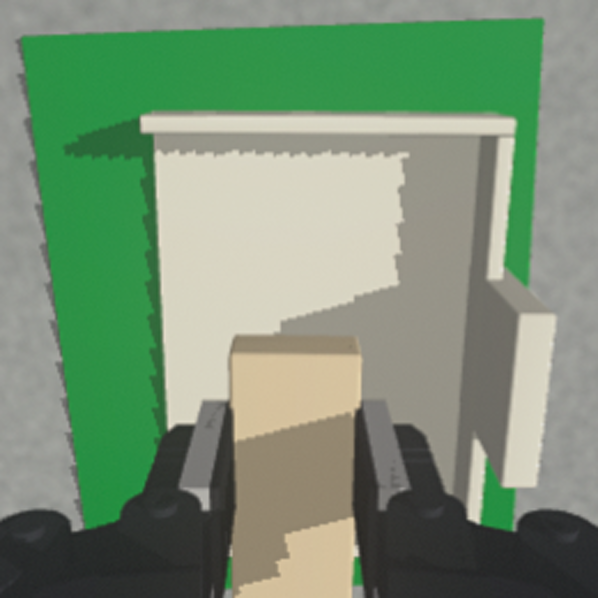

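Request:
{"api": "move_arm", "payload": {"rows": "1.7 -1 0 0 0 0 0; 1.74 -1.03 0 0 0 0 0; 0 0 3 0 0 0 0; 0 0 4 0 0 0 0; 0 0 3 0 0 0 0; 0 0 2 0 0 0 0; 0 0 0.6 0 0 0 0; 0 0 0.4 0 0 0 0; 0 0 0 0 0 0 0; 0 0 0 0 0 0 0"}}

```text
time_s: 21.45
eef_pos: [0.4835, -0.0324, 0.0902]
eef_rot: [0.001, 0.781, 0.625, 0.001]
wrist_force: [0.1, -0.1, -0.8]
opening: 0.278
```

Run:
```python
from h import *
st(); c=cam("wrist","w11"); s=cam("scene","sc11")
plan([.4814,-.0311,.0850],down(77.3))
cv2.imwrite("pics/sc11c.png",cv2.resize(s["color"][160:300,240:420],None,fx=4.2,fy=4.2,interpolation=cv2.INTER_CUBIC))
```

```text
t 21.45 pos [ 0.4835 -0.0324  0.0902] phi 77.32 z [ 0.002 -0.001 -1.   ] F [ 0.1 -0.1 -0.8] op 0.278 q [-0.31  0.3   1.97  0.    0.87 -1.66]
shift cm [ 0.09 -0.24  0.52] |0.6| turn [0.13 0.01 0.01] |0.1| (shift if after turn [ 0.09 -0.24  0.52])
```

View pics/w11.png

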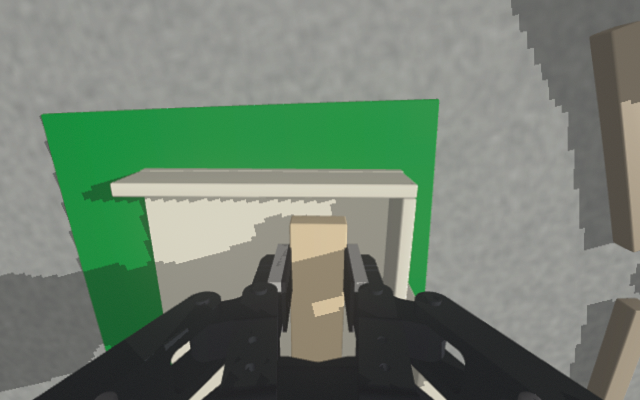

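View pics/sc11c.png

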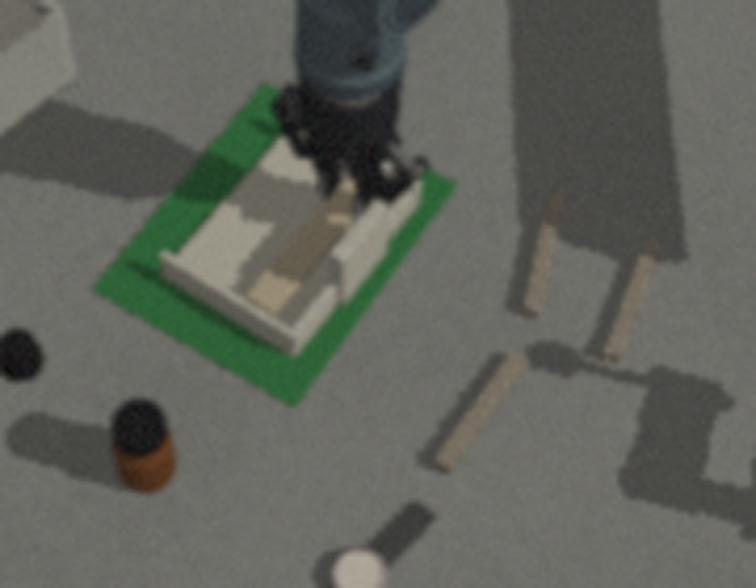

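Request:
{"api": "move_arm", "payload": {"rows": "0.09 -0.24 0.3 0 0 0 0; 0 0 0.2 0 0 0 0; 0 0 0 0 0 0 0.25; 0 0 0 0 0 0 0.42; 0 0 0 0 0 0 0.42; 0 0 -1.5 0 0 0 0.42; 0 0 -3 0 0 0 0.42; 0 0 -4 0 0 0 0.42; 0 0 -3 0 0 0 0.42; 0 0 0 0 0 -6.9 0.42; 0 0 0 0 0 -6.9 0.42; 0 0 0 0 0 -6.9 0.42; 3.93 -0.6 0 0 0 0 0.42; 3.93 -0.6 0 0 0 0 0.42; 3.93 -0.6 0 0 0 0 0.42; 3.93 -0.6 0 0 0 0 0.42; 0 0 3 0 0 0 0.42; 0 0 0 0 0 0 0.42; 0 0 0 0 0 0 0.42"}}

```text
time_s: 23.45
eef_pos: [0.4345, 0.1212, 0.1689]
eef_rot: [-0.001, 0.656, 0.755, -0.001]
wrist_force: [0.3, -0.6, -0.1]
opening: 0.42
```

Run:
```python
from h import *
st(); c=cam("wrist","w12"); S=(.11,.013,.013); s=cam("scene","sc12")
print(fitbox(c,ymask(c,(250,100,380,400),14),.463,.125,8,S,0))
cv2.imwrite("pics/sc12c.png",cv2.resize(s["color"][160:300,240:420],None,fx=4.2,fy=4.2,interpolation=cv2.INTER_CUBIC))
```

```text
t 23.45 pos [0.4345 0.1212 0.1689] phi 98.0 z [-0.002 -0.    -1.   ] F [ 0.3 -0.6 -0.1] op 0.42 q [ 0.01  0.08  2.02 -0.    1.04 -1.7 ]
(array([464.7, 125.4,   8.2]), np.float64(0.216))
```

View pics/w12.png

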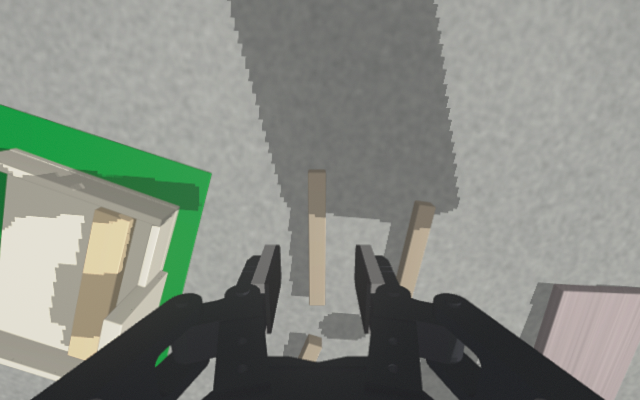

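View pics/sc12c.png

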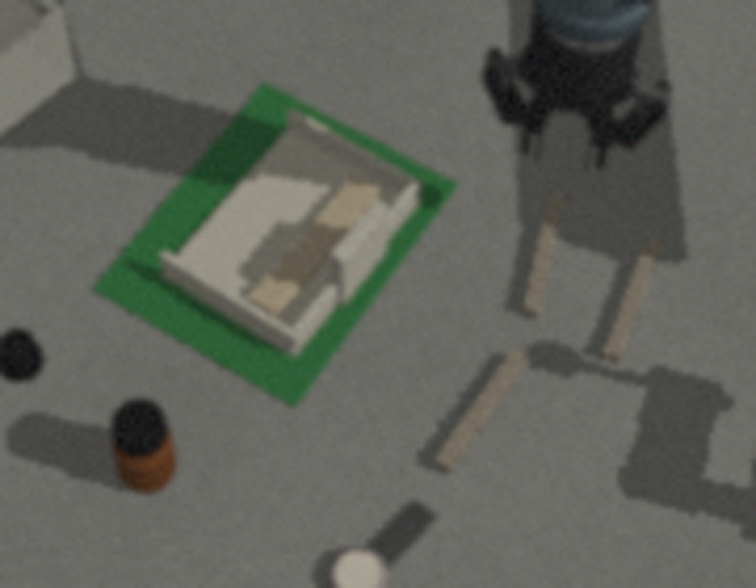

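Request:
{"api": "move_arm", "payload": {"rows": "0 0.1 3 0 0 0 0.42; 0 0.1 4 0 0 0 0.42; 0 0 1.6 0 0 0 0.35; 0 0 0.5 0 0 0 0.3; 0 0 0 0 0 0 0.1; 0 0 0 0 0 0 0; 0 0 0 0 0 0 0; 0 0 0 0 0 0 0; 0 0 0 0 0 0 0; 0 0 0 0 0 0 0"}}

```text
time_s: 24.55
eef_pos: [0.4372, 0.1217, 0.0785]
eef_rot: [0.0, 0.656, 0.755, 0.0]
wrist_force: [-0.9, -0.0, 2.3]
opening: 0.125
```

Run:
```python
from h import *
st()
a=np.radians(-12.7)
def T(x,y): return [.5208+(x*np.cos(a)-y*np.sin(a))/1000,-.0656+(x*np.sin(a)+y*np.cos(a))/1000]
o=ctrl.get_obs(); 
p=T(-48,-9.5); print(p)
plan([*p,.15],down(77.3),P0=[o["eef_pos"][0],o["eef_pos"][1],.15])
```

```text
t 24.55 pos [0.4372 0.1217 0.0785] phi 98.01 z [ 0.001 -0.    -1.   ] F [-0.9 -0.   2.3] op 0.125 q [ 0.01  0.27  2.04 -0.    0.83 -1.7 ]
[np.float64(0.471885802949247), np.float64(-0.06431496035854944)]
shift cm [-18.91   0.84   0.  ] |18.9| turn [ 0.05 -0.   20.71] |20.7| (shift if after turn [-17.39   7.47   0.  ])
```

Request:
{"api": "move_arm", "payload": {"rows": "0 0 -1 0 0 0 0; 0 0 -3.5 0 0 0 0; 0 0 -3.5 0 0 0 0; 0 0 0 0 0 6.9 0; 0 0 0 0 0 6.9 0; 0 0 0 0 0 6.9 0; -3 1.3 0 0 0 0 0; -4 1.7 0 0 0 0 0; -4 1.7 0 0 0 0 0; -4 1.7 0 0 0 0 0; -2.4 1.05 0 0 0 0 0; 0 0 0 0 0 0 0; 0 0 2 0 0 0 0; 0 0 0 0 0 0 0; 0 0 0 0 0 0 0"}}

```text
time_s: 26.05
eef_pos: [0.4708, -0.0636, 0.1381]
eef_rot: [-0.001, 0.781, 0.625, -0.0]
wrist_force: [0.2, -0.2, -0.7]
opening: 0.128
```

Run:
```python
from h import *
st(); c=cam("wrist","w13")
plan([.4719,-.0643,.0870],down(77.3))
```

```text
t 26.05 pos [ 0.4708 -0.0636  0.1381] phi 77.34 z [-0.001  0.001 -1.   ] F [ 0.2 -0.2 -0.7] op 0.128 q [-0.38  0.19  1.98  0.    0.98 -1.73]
shift cm [-0.04  0.07  5.16] |5.2| turn [-0.01 -0.01  0.05] |0.1| (shift if after turn [-0.04  0.07  5.16])
```

View pics/w13.png

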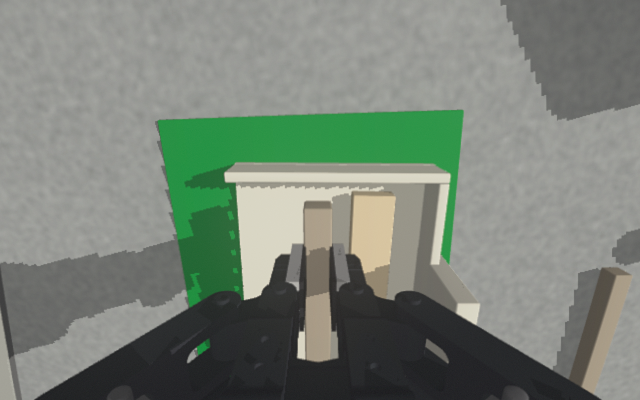

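Request:
{"api": "move_arm", "payload": {"rows": "-0.04 0.07 2.5 0 0 0 0; 0 0 2 0 0 0 0; 0 0 0.6 0 0 0 0; 0 0 0 0 0 0 0.1; 0 0 0 0 0 0 0.22; 0 0 0 0 0 0 0.22; 0 0 -1.5 0 0 0 0.22; 0 0 -3 0 0 0 0.4; 0 0 -3 0 0 0 0.4; 0 0 0 0 0 -6.4 0.4; 0 0 0 0 0 -6.3 0.4; 4.43 -0.4 0 0 0 0 0.4; 4.43 -0.4 0 0 0 0 0.4; 4.43 -0.4 0 0 0 0 0.4; 4.43 -0.4 0 0 0 0 0.4; 4.43 -0.4 0 0 0 0 0.4; 4.43 -0.4 0 0 0 0 0.4; 0 0 2 0 0 0 0.4; 0 0 0 0 0 0 0.4; 0 0 0 0 0 0 0.4"}}

```text
time_s: 28.1
eef_pos: [0.4477, 0.2006, 0.1422]
eef_rot: [-0.0, 0.707, 0.707, -0.0]
wrist_force: [0.4, -0.1, -1.2]
opening: 0.398
```

Run:
```python
from h import *
st(); c=cam("wrist","w14"); S=(.11,.013,.013); s=cam("scene","sc14")
print(fitbox(c,ymask(c,(270,100,365,400),14),.477,.202,0,S,0))
plan([.448,.2017,.078],down(90))
cv2.imwrite("pics/sc14c.png",cv2.resize(s["color"][160:300,240:420],None,fx=4.2,fy=4.2,interpolation=cv2.INTER_CUBIC))
```

```text
t 28.1 pos [0.4477 0.2006 0.1422] phi 90.01 z [-0.001 -0.    -1.   ] F [ 0.4 -0.1 -1.2] op 0.398 q [ 0.18  0.21  1.94 -0.    0.99 -1.39]
(array([ 4.784e+02,  2.016e+02, -2.000e-01]), np.float64(0.084))
shift cm [ 0.16 -0.06  6.49] |6.5| turn [ 0.05 -0.   -0.08] |0.1| (shift if after turn [ 0.16 -0.05  6.49])
```

View pics/w14.png

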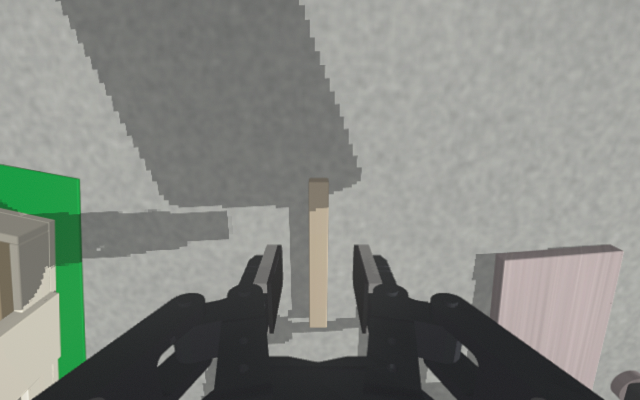

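View pics/sc14c.png

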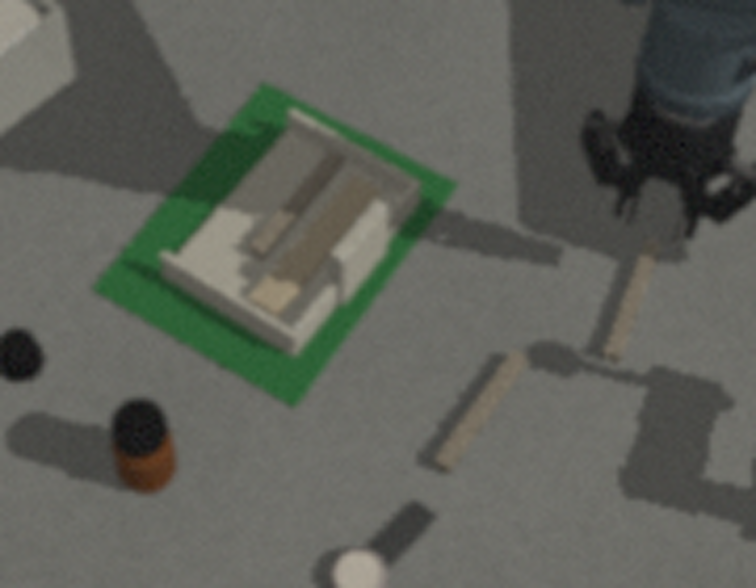

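Request:
{"api": "move_arm", "payload": {"rows": "0.12 0 3 0 0 0 0.4; 0 0 2.9 0 0 0 0.35; 0 0 0.5 0 0 0 0.3; 0 0 0 0 0 0 0.1; 0 0 0 0 0 0 0; 0 0 0 0 0 0 0; 0 0 0 0 0 0 0; 0 0 -1 0 0 0 0; 0 0 -3.5 0 0 0 0; 0 0 -3.5 0 0 0 0; 0 0 0 0 0 6.4 0; 0 0 0 0 0 6.3 0; -3 0.9 0 0 0 0 0; -4.5 1.3 0 0 0 0 0; -4.5 1.3 0 0 0 0 0; -4.5 1.3 0 0 0 0 0; -4.5 1.4 0 0 0 0 0; -4.5 1.3 0 0 0 0 0; -2.4 0.7 0 0 0 0 0; 0 0 0 0 0 0 0"}}

```text
time_s: 30.2
eef_pos: [0.4674, -0.0915, 0.1595]
eef_rot: [0.001, 0.782, 0.623, 0.0]
wrist_force: [-0.6, 0.3, -1.8]
opening: 0.122
```

Run:
```python
from h import *
st(); c=cam("wrist","w15")
plan([.4665,-.0882,.0868],down(77.3))
```

```text
t 30.2 pos [ 0.4674 -0.0915  0.1595] phi 77.06 z [ 0.002 -0.002 -1.   ] F [-0.6  0.3 -1.8] op 0.122 q [-0.44  0.15  1.97 -0.    1.02 -1.79]
shift cm [ 0.14 -0.08  7.23] |7.2| turn [ 0.08  0.01 -0.18] |0.2| (shift if after turn [ 0.14 -0.07  7.23])
```

View pics/w15.png

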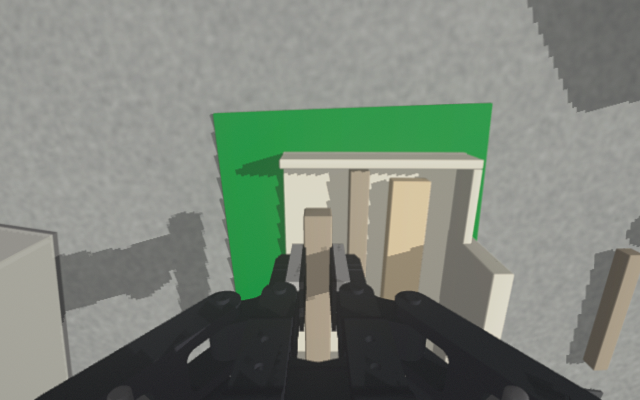

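Request:
{"api": "move_arm", "payload": {"rows": "0.1 -0.1 3 0 0 0 0; 0 0 3 0 0 0 0; 0 0 1.2 0 0 0 0; 0.4 0 0 0 0 0 0; 0.5 0 0 0 0 0 0; 0.5 0 0 0 0 0 0; 0.3 0 0 0 0 0 0; 0 0 0 0 0 0 0.1; 0 0 0 0 0 0 0.22; 0 0 0 0 0 0 0.22; 0 0 -1.5 0 0 0 0.22; 0 0 -3 0 0 0 0.4; 0 0 -4 0 0 0 0.4; 3 0.8 0 0 0 0 0.4; 4.5 1.3 0 0 0 0 0.4; 4.5 1.3 0 0 0 0 0.4; 4.5 1.3 0 0 0 0 0.4; 4.5 1.3 0 0 0 0 0.4; 1.3 0.4 1.5 0 0 0 0.4; 0 0 1.5 0 0 0 0.4"}}

```text
time_s: 32.25
eef_pos: [0.5814, 0.136, 0.1409]
eef_rot: [0.0, 0.78, 0.626, 0.001]
wrist_force: [-0.4, 0.4, 0.5]
opening: 0.396
```

Run:
```python
from h import *
st(); c=cam("wrist","w16"); S=(.11,.013,.013); s=cam("scene","sc16")
print(fitbox(c,ymask(c,(260,150,375,400),14),.610,.1253,-12.4,S,0))
plan([.5817,.1315,.078],down(77.6))
cv2.imwrite("pics/sc16c.png",cv2.resize(s["color"][160:300,240:420],None,fx=4.2,fy=4.2,interpolation=cv2.INTER_CUBIC))
```

```text
t 32.25 pos [0.5814 0.136  0.1409] phi 77.53 z [ 0.001  0.    -1.   ] F [-0.4  0.4  0.5] op 0.396 q [ 0.03  0.42  1.66  0.    1.06 -1.32]
(array([610.5, 124.7, -12.6]), np.float64(0.075))
shift cm [-0.1   0.41  6.  ] |6.0| turn [-0.35  0.1  -0.22] |0.4| (shift if after turn [-0.12  0.37  6.  ])
```

View pics/w16.png

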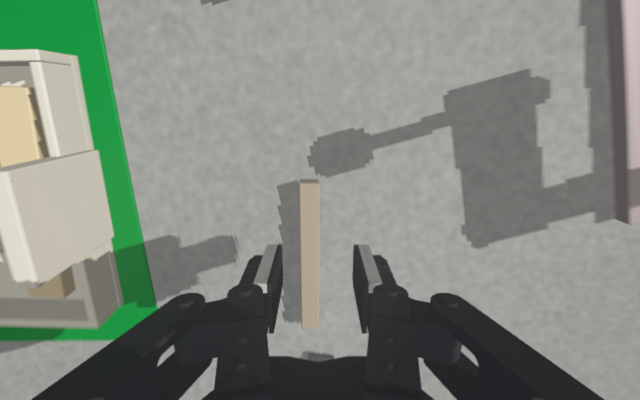

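View pics/sc16c.png

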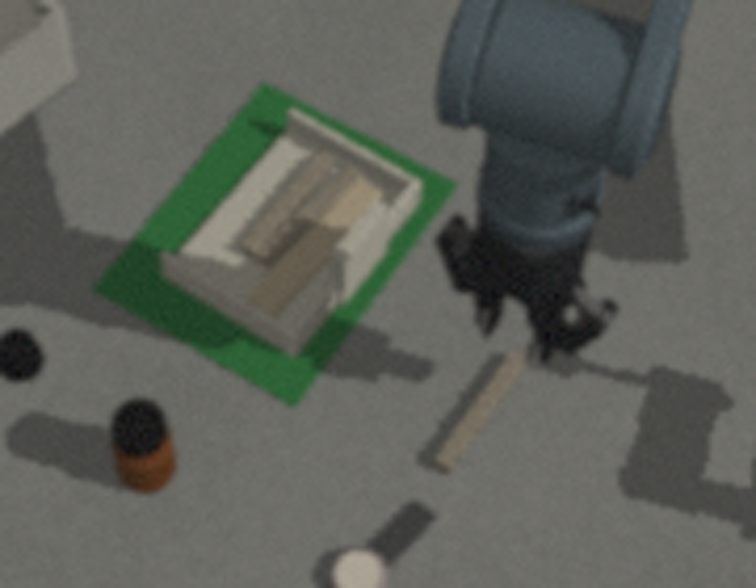

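Request:
{"api": "move_arm", "payload": {"rows": "-0.12 0.3 3 0 0 0 0.4; 0 0 2.5 0 0 0 0.35; 0 0 0.4 0 0 0 0.3; 0 0 0 0 0 0 0.1; 0 0 0 0 0 0 0; 0 0 0 0 0 0 0; 0 0 0 0 0 0 0; 0 0 -1 0 0 0 0; 0 0 -4 0 0 0 0; 0 0 -4.5 0 0 0 0; -2.5 -0.6 0 0 0 0 0; -4 -1.1 0 0 0 0 0; -4 -1.1 0 0 0 0 0; -4 -1.1 0 0 0 0 0; -4 -1.1 0 0 0 0 0; -4 -1 0 0 0 0 0; -2.2 -0.5 0 0 0 0 0; 0 0 0 0 0 0 0; 0 0 0 0 0 0 0; 0 0 0 0 0 0 0"}}

```text
time_s: 34.35
eef_pos: [0.4664, -0.0947, 0.1776]
eef_rot: [0.0, 0.781, 0.625, 0.0]
wrist_force: [0.8, 0.2, -0.5]
opening: 0.122
```

Run:
```python
from h import *
st(); c=cam("wrist","w17")
plan([.4647,-.0960,.0868],down(77.3))
```

```text
t 34.35 pos [ 0.4664 -0.0947  0.1776] phi 77.34 z [ 0.001 -0.    -1.   ] F [ 0.8  0.2 -0.5] op 0.122 q [-0.45  0.12  1.96  0.    1.06 -1.8 ]
shift cm [-0.18 -0.14  9.06] |9.1| turn [ 0.03 -0.01  0.08] |0.1| (shift if after turn [-0.18 -0.14  9.06])
```

View pics/w17.png

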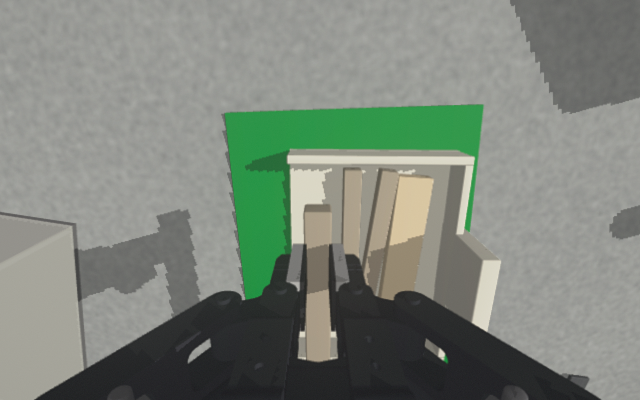

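Request:
{"api": "move_arm", "payload": {"rows": "-0.1 -0.1 3.5 0 0 0 0; 0 0 3.5 0 0 0 0; 0 0 1.5 0 0 0 0; 0 0 0.5 0 0 0 0; 0 0 0 0 0 0 0.1; 0 0 0 0 0 0 0.2; 0 0 0 0 0 0 0.2; 0 0 -1.5 0 0 0 0.2; 0 0 -3 0 0 0 0.2; 0 0 -4 0 0 0 0.2; 0 0 -5 0 0 0 0.2; 0 0 -5 0 0 0 0.2; 0 -4 -2 0 0 0 0.2; 0 -3 -2 0 0 0 0.2; 0 0 0 0 0 0 0.2; 0 0 0 0 0 0 0.2"}}

```text
time_s: 36.0
eef_pos: [0.3966, -0.0806, 0.3127]
eef_rot: [0.001, 0.781, 0.625, 0.001]
wrist_force: [-0.7, 0.6, -0.4]
opening: 0.197
```

Run:
```python
from h import *
st(); c=cam("wrist","w18"); s=cam("scene","sc18")
cv2.imwrite("pics/sc18c.png",cv2.resize(s["color"][100:310,160:480],None,fx=2.5,fy=2.5,interpolation=cv2.INTER_CUBIC))
a=np.radians(-12.7)
L=np.array([[-.083,-.06,.033],[-.086,.066,.033],[.083,-.06,.033],[-.03,.072,.073],[.03,.072,.073]])
W=np.c_[.5208+L[:,0]*np.cos(a)-L[:,1]*np.sin(a),-.0656+L[:,0]*np.sin(a)+L[:,1]*np.cos(a),L[:,2]]
print(proj(c,W).round(1))
```

```text
t 36.0 pos [ 0.3966 -0.0806  0.3127] phi 77.31 z [ 0.002 -0.001 -1.   ] F [-0.7  0.6 -0.4] op 0.197 q [-0.5  -0.24  2.    0.    1.38 -1.85]
[[301.1 200.9]
 [412.6 198.4]
 [303.  324.1]
 [424.1 259.7]
 [418.6 307.8]]
```

View pics/w18.png

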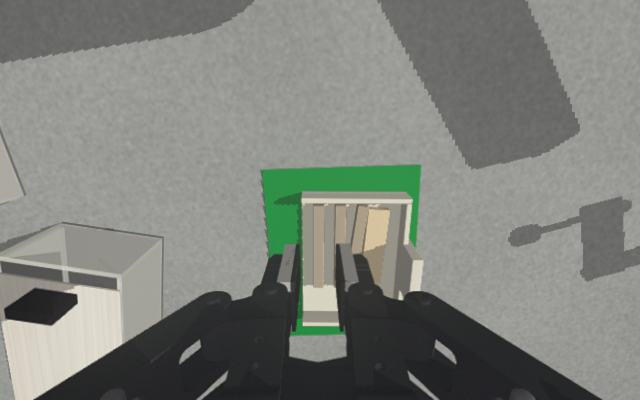

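View pics/sc18c.png

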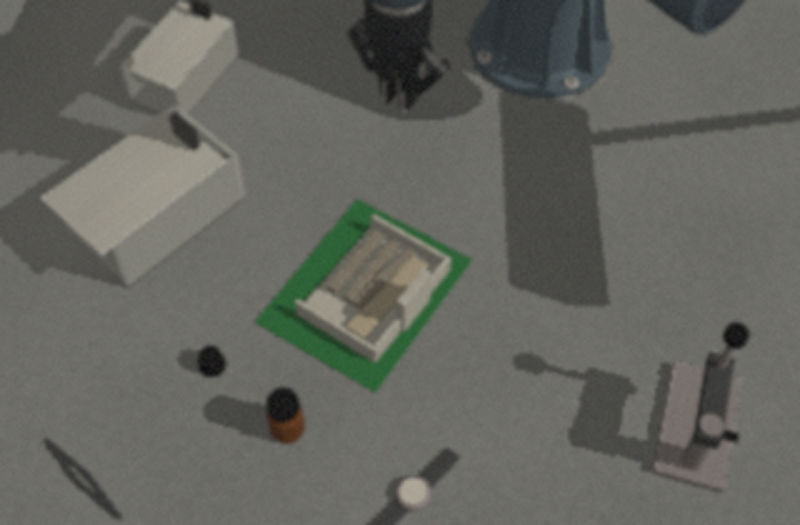

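Request:
{"api": "move_arm", "payload": {"rows": "0 0 0 0 0 8.2 0.4; 0 0 0 0 0 8.2 0.4; 0 0 0 0 0 8.2 0.4; 0 0 0 0 0 8.2 0.4; 0 0 0 0 0 8.2 0.4; 0 0 0 0 0 8.2 0.4; 0 0 0 0 0 8.2 0.4; 0 0 0 0 0 8.2 0.4; 0 0 0 0 0 8.2 0.4; 0 0 0 0 0 8.2 0.4; 0 0 0 0 0 8.2 0.4; 0 0 0 0 0 8.2 0.4; 2.3 3 0 0 0 0 0.4; 2.3 3 0 0 0 0 0.4; 2.3 3 0 0 0 0 0.4; 2.3 3 0 0 0 0 0.4; 2.3 3 0 0 0 0 0.4; 2.2 3 0 0 0 0 0.4; 0 0 0 0 0 0 0.4; 0 0 0 0 0 0 0.4"}}

```text
time_s: 38.1
eef_pos: [0.4595, -0.2983, 0.3098]
eef_rot: [-0.001, 0.983, -0.184, -0.002]
wrist_force: [-0.4, 0.8, 0.2]
opening: 0.402
```

Run:
```python
from h import *
st(); c=cam("wrist","w19")
```

```text
t 38.1 pos [ 0.4595 -0.2983  0.3098] phi -21.17 z [-0.003  0.003 -1.   ] F [-0.4  0.8  0.2] op 0.402 q [-0.79  0.12  1.67  0.    1.36 -0.42]
```

View pics/w19.png

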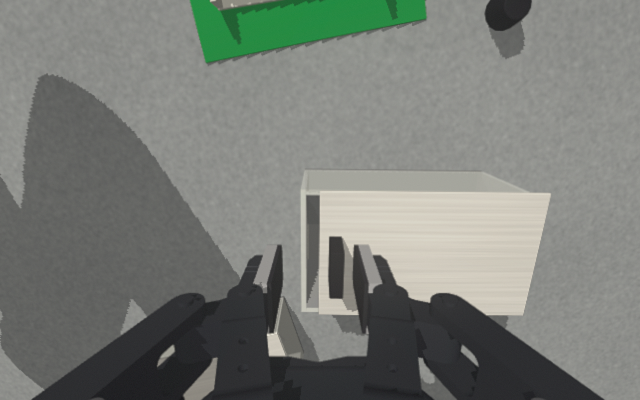

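Run:
```python
from h import *
c=cam("wrist"); st()
im=c["color"]; cv2.imwrite("pics/w20a.png",cv2.resize(im[160:330,290:390],None,fx=3.5,fy=3.5,interpolation=cv2.INTER_CUBIC))
cv2.imwrite("pics/w20b.png",cv2.resize(im[160:330,470:570],None,fx=3.5,fy=3.5,interpolation=cv2.INTER_CUBIC))
P=onplane(c,[[320,191],[550,194],[319,313],[523,315]],.1)[:,:2]*1000; print(P.round(1))
print(np.linalg.norm(P[1]-P[0]),np.linalg.norm(P[2]-P[0]),np.degrees(np.arctan2(*(P[1]-P[0])[::-1])),P.mean(0))
print(onplane(c,[[303,191],[303,312]],.095)[:,:2]*1000)
```

```text
t 38.2 pos [ 0.4594 -0.2971  0.3108] phi -21.07 z [-0.002  0.002 -1.   ] F [-0.1 -0.  -0.2] op 0.399 q [-0.79  0.11  1.67  0.    1.36 -0.42]
[[ 460.4 -300.2]
 [ 654.7 -378. ]
 [ 413.4 -419.9]
 [ 607.9 -498.6]]
209.32983494475206 128.5256264630586 -21.800920211476008 [ 534.11293394 -399.16885962]
[[ 445.40863407 -295.9586893 ]
 [ 397.11868969 -416.26770699]]
```

View pics/w20a.png

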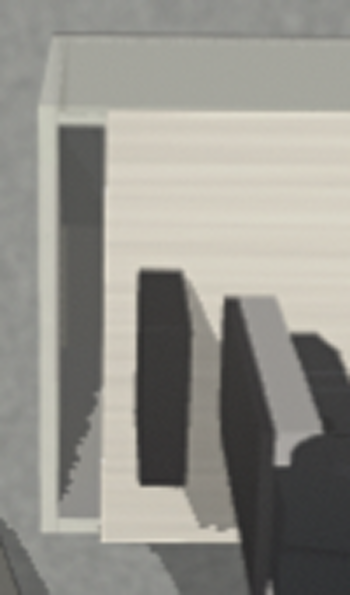

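View pics/w20b.png

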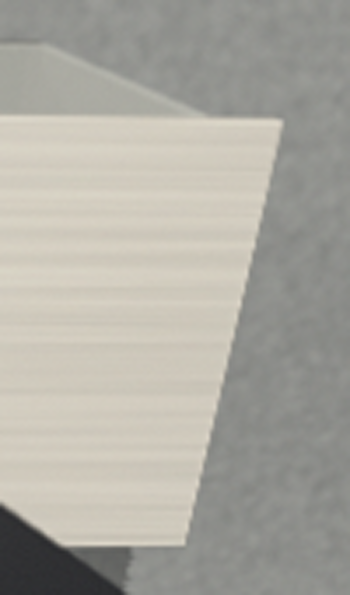

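Request:
{"api": "move_arm", "payload": {"rows": "0.85 3.4 0 0 0 0.7 0.4; 0.85 3.35 0 0 0 0 0.4; 0 0 4 0 0 0 0.4; 0 0 4 0 0 0 0.4; 0 0 3 0 0 0 0.4; 0 0 2 0 0 0 0.4; 0 0 0 0 0 0 0.4; 0 0 0 0 0 0 0.2; 0 0 0 0 0 0 0; 0 0 0 0 0 0 0; 0 0 0 0 0 0 0; 0 0 0 0 0 0 0; 0 0 0 0 0 0 0"}}

```text
time_s: 39.5
eef_pos: [0.4513, -0.3671, 0.1837]
eef_rot: [0.0, 0.982, -0.189, 0.001]
wrist_force: [0.6, 4.7, 6.4]
opening: 0.127
```

Run:
```python
from h import *
st(); c=cam("wrist","w21")
```

```text
t 39.5 pos [ 0.4513 -0.3671  0.1837] phi -21.79 z [ 0.002 -0.001 -1.   ] F [0.6 4.7 6.4] op 0.127 q [-0.89  0.33  1.69  0.    1.13 -0.51]
```

View pics/w21.png

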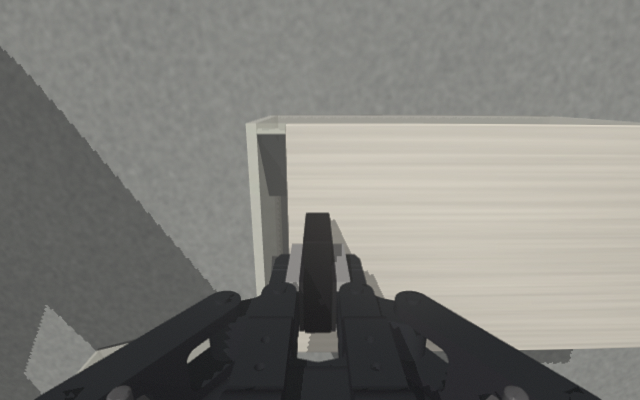

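Request:
{"api": "move_arm", "payload": {"rows": "0.8 0 0 0 0 0 0; 1.5 0 0 0 0 0 0; 1.7 0 0 0 0 0 0; 1.7 0 0 0 0 0 0; 1.7 0 0 0 0 0 0; 1.7 0 0 0 0 0 0; 1.7 0 0 0 0 0 0; 1.7 0 0 0 0 0 0; 1.7 0 0 0 0 0 0; 1.7 0 0 0 0 0 0; 1.5 0 0 0 0 0 0; 0.8 0 0 0 0 0 0; 0.2 0 0 0 0 0 0; 0 0 0 0 0 0 0; 0 0 0 0 0 0 0"}}

```text
time_s: 41.05
eef_pos: [0.6198, -0.4342, 0.1838]
eef_rot: [-0.001, 0.982, -0.189, -0.003]
wrist_force: [-14.3, 10.8, 14.3]
opening: 0.126
```

Run:
```python
from h import *
st(); o=ctrl.get_obs(); d=(o["eef_pos"]-[.4513,-.3671,.1837]); print(d, np.linalg.norm(d[:2])); c=cam("wrist","w22")
```

```text
t 41.05 pos [ 0.6198 -0.4342  0.1838] phi -21.78 z [-0.005  0.003 -1.   ] F [-14.3  10.8  14.3] op 0.126 q [-0.77  0.69  1.16 -0.    1.3  -0.39]
[ 1.68472261e-01 -6.71200561e-02  9.70022282e-05] 0.18135050182150853
```

View pics/w22.png

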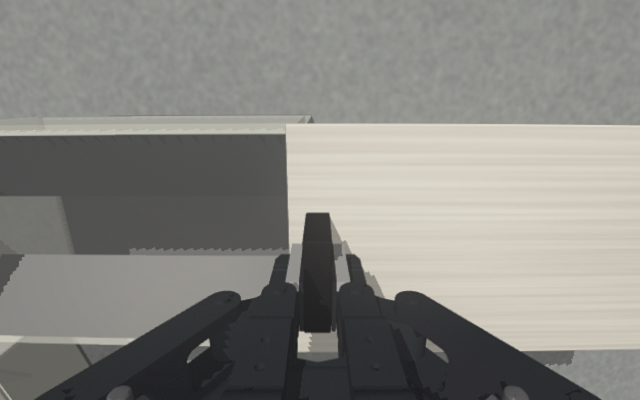

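Request:
{"api": "move_arm", "payload": {"rows": "-0.2 0 0 0 0 0 0.1; 0 0 0 0 0 0 0.4; 0 0 0 0 0 0 0.4; 0 0 -3 0 0 0 0.4; 0 0 -4 0 0 0 0.4; -2.4 -3.7 -1 0 0 0 0.4; -2.4 -3.7 -1 0 0 0 0.4; -2.4 -3.7 0 0 0 0 0.4; -2.4 -3.7 0 0 0 0 0.4; -2.4 -3.7 0 0 0 0 0.4; -2.4 -3.7 0 0 0 0 0.4; -2.4 -3.7 0 0 0 0 0.4; -2.4 -3.7 0 0 0 0 0.4; -2.4 -3.7 0 0 0 0 0.4; -2.4 -3.7 0 0 0 0 0.4; 0 0 0 0 0 -8.2 0.4; 0 0 0 0 0 -8.2 0.4; 0 0 0 0 0 -8.2 0.4; 0 0 0 0 0 -8.2 0.4; 0 0 0 0 0 -8.2 0.4"}}

```text
time_s: 43.1
eef_pos: [0.5345, -0.0023, 0.2722]
eef_rot: [0.0, 0.986, 0.17, 0.0]
wrist_force: [0.0, 0.8, 0.9]
opening: 0.402
```

Request:
{"api": "move_arm", "payload": {"rows": "0 0 0 0 0 -8.3 0.4; 0 0 0 0 0 -8.3 0.4; 0 0 0 0 0 -8.3 0.4; 0 0 0 0 0 -8.3 0.4; 0 0 0 0 0 -8.3 0.4; 0 0 0 0 0 -8.3 0.4; 0 0 0 0 0 -8.3 0.4; 0 0 0 0 0 0 0.4; 0 0 0 0 0 0 0.4"}}

```text
time_s: 44.0
eef_pos: [0.5343, -0.0022, 0.2721]
eef_rot: [0.0, 0.782, 0.623, 0.0]
wrist_force: [-0.1, -0.2, -0.0]
opening: 0.403
```

Run:
```python
from h import *
st(); c=cam("wrist","w23"); s=cam("scene","sc23")
plan([.5353,-.0012,.108],down(77.3))
cv2.imwrite("pics/sc23c.png",cv2.resize(s["color"][80:290,140:440],None,fx=2.6,fy=2.6,interpolation=cv2.INTER_CUBIC))
a=np.radians(-12.7)
L=np.array([[-.083,-.06,.033],[-.086,.066,.033],[.083,-.06,.033],[-.03,.072,.073],[.03,.072,.073],[-.03,.06,.073]])
W=np.c_[.5208+L[:,0]*np.cos(a)-L[:,1]*np.sin(a),-.0656+L[:,0]*np.sin(a)+L[:,1]*np.cos(a),L[:,2]]
print(proj(c,W).round(1))
```

```text
t 44.0 pos [ 0.5343 -0.0022  0.2721] phi 77.06 z [ 0. -0. -1.] F [-0.1 -0.2 -0. ] op 0.403 q [-0.23  0.12  1.74 -0.    1.28 -1.57]
shift cm [ 0.12  0.07 16.42] |16.4| turn [ 0.02  0.01 -0.18] |0.2| (shift if after turn [ 0.12  0.08 16.41])
[[179.7  92.6]
 [317.8  88.1]
 [199.6 257.3]
 [325.3 156.8]
 [325.1 223.9]
 [310.9 156.9]]
```

View pics/w23.png

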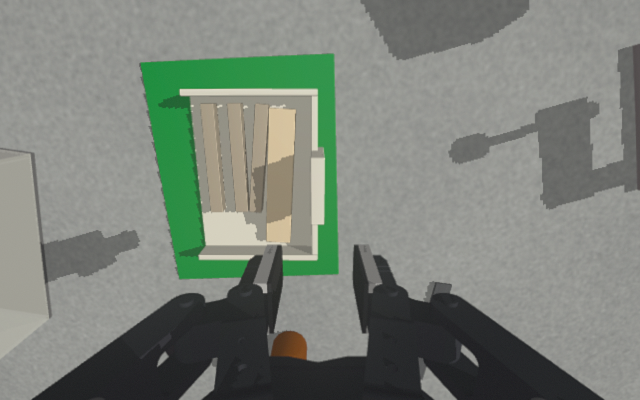

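View pics/sc23c.png

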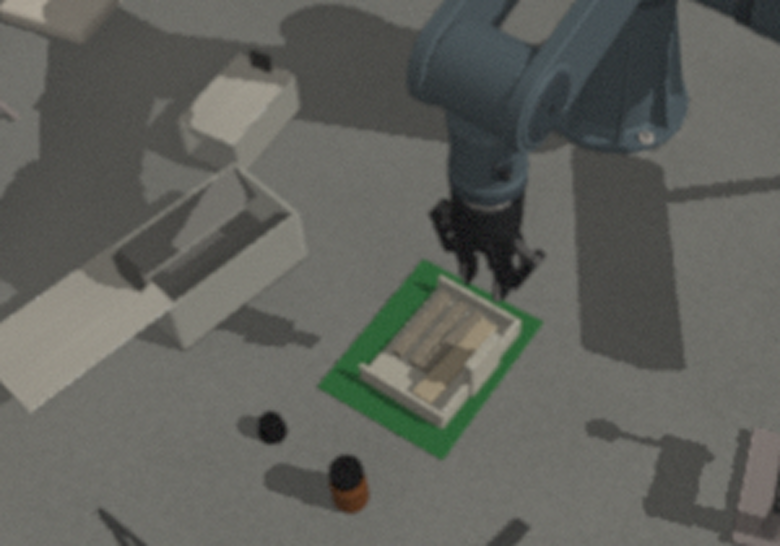

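Request:
{"api": "move_arm", "payload": {"rows": "0.02 0.07 4 0 0 -0.2 0.4; 0 0 4 0 0 0 0.4; 0 0 4 0 0 0 0.4; 0 0 3 0 0 0 0.4; 0 0 1.4 0 0 0 0.35; 0 0 0 0 0 0 0.3; 0 0 0 0 0 0 0.1; 0 0 0 0 0 0 0; 0 0 0 0 0 0 0; 0 0 0 0 0 0 0; 0 0 0 0 0 0 0"}}

```text
time_s: 45.2
eef_pos: [0.5357, -0.0021, 0.1093]
eef_rot: [0.001, 0.78, 0.626, 0.001]
wrist_force: [-1.1, 0.8, 4.6]
opening: 0.132
```

Run:
```python
from h import *
st(); c=cam("wrist","w24"); s=cam("side","sd24")
cv2.imwrite("pics/sd24c.png",cv2.resize(s["color"][180:290,260:400],None,fx=5,fy=5,interpolation=cv2.INTER_CUBIC))
```

```text
t 45.2 pos [ 0.5357 -0.0021  0.1093] phi 77.5 z [ 0.002 -0.    -1.   ] F [-1.1  0.8  4.6] op 0.132 q [-0.23  0.36  1.83  0.    0.95 -1.58]
```

View pics/w24.png

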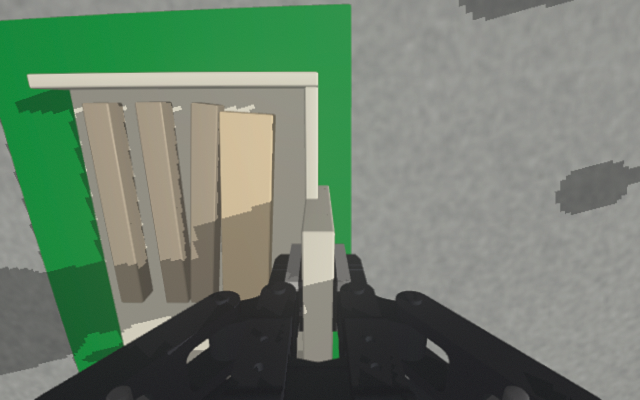

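View pics/sd24c.png

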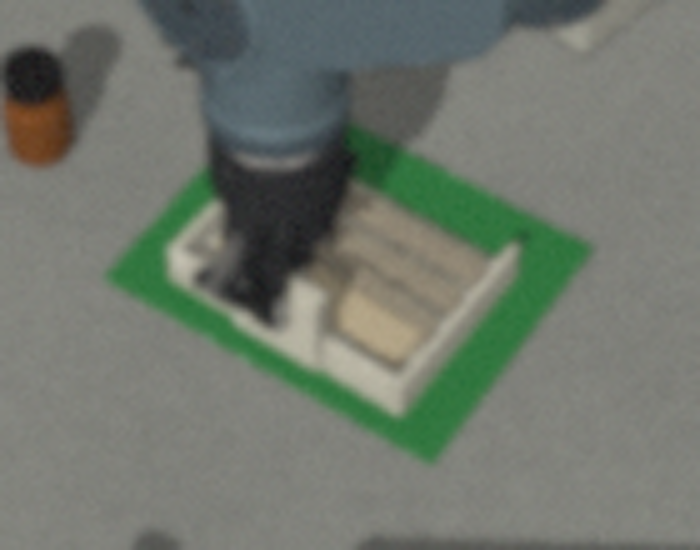

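Request:
{"api": "move_arm", "payload": {"rows": "0 0 -0.4 0 0 0 0; 0 0 -0.8 0 0 0 0; 0 0 -0.8 0 -1 0 0; 0 0 -0.8 0 -1.5 0 0; 0 0 -1.5 0 -1.5 0 0; 0 0 -2 0 0 0 0; 0 0 -2 0 0 0 0; 0 0 -2 0 0 0 0; 0 0 -1.8 0 0 0 0; 0 0 -1 0 0 0 0; 0 0 0 0 0 0 0; 0 0 0 0 0 0 0"}}

```text
time_s: 46.5
eef_pos: [0.5361, 0.0049, 0.2384]
eef_rot: [0.022, 0.779, 0.626, -0.028]
wrist_force: [1.3, -0.0, -4.2]
opening: 0.131
```

Run:
```python
from h import *
st(); c=cam("wrist","w25"); s=cam("side","sd25")
cv2.imwrite("pics/sd25c.png",cv2.resize(s["color"][150:290,230:400],None,fx=4.2,fy=4.2,interpolation=cv2.INTER_CUBIC))
Rt=down(68.2)@R.from_euler("y",-4,degrees=True).as_matrix()
plan([.5704,-.2523,.24],Rt)
```

```text
t 46.5 pos [0.5361 0.0049 0.2384] phi 77.5 z [-0.016 -0.068 -0.998] F [ 1.3 -0.  -4.2] op 0.131 q [-0.18  0.17  1.76 -0.07  1.22 -1.51]
shift cm [-24.31   8.96   1.44] |26.0| turn [0.52 0.02 9.27] |9.3| (shift if after turn [-22.55  12.77   1.34])
```

View pics/w25.png

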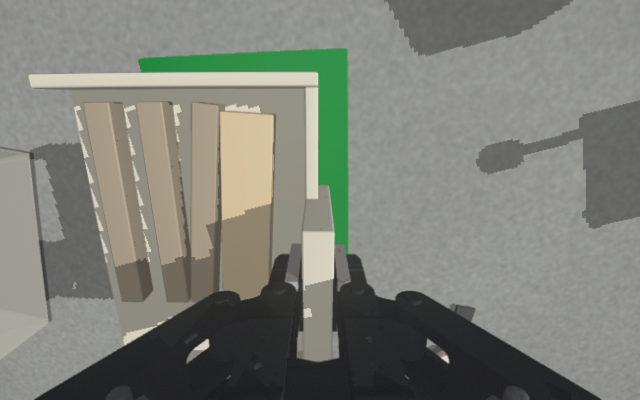

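View pics/sd25c.png

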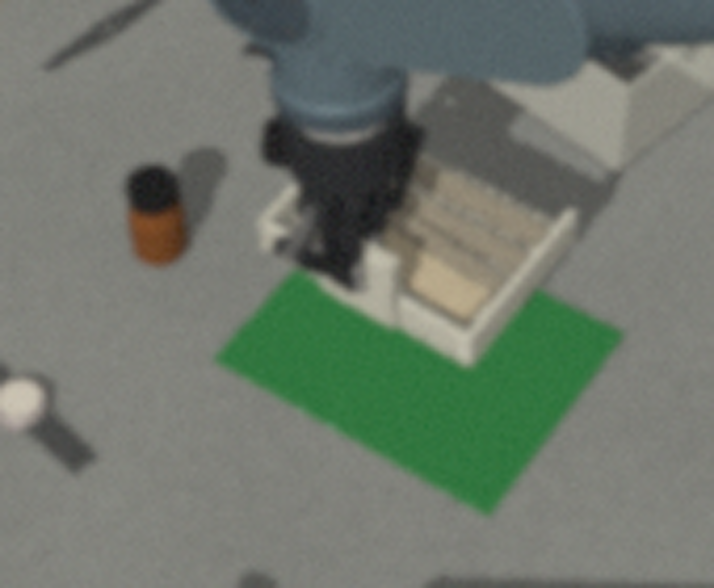

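Request:
{"api": "move_arm", "payload": {"rows": "0 0 0 0.17 0 2.3 0; 0 0 0 0.17 0 2.4 0; 0 0 0 0.17 0 2.3 0; 0 0 0 0 0 2.3 0; -0.5 0.25 0 0 0 0 0; -1 0.55 0.1 0 0 0 0; -1.5 0.8 0.1 0 0 0 0; -1.9 1.1 0.1 0 0 0 0; -1.9 1.1 0.1 0 0 0 0; -1.9 1.1 0.1 0 0 0 0; -1.9 1.1 0.1 0 0 0 0; -1.9 1.1 0.1 0 0 0 0; -1.9 1.1 0.1 0 0 0 0; -1.9 1.1 0.1 0 0 0 0; -1.9 1.1 0.1 0 0 0 0; -1.5 0.9 0.1 0 0 0 0; -1 0.6 0 0 0 0 0; -0.5 0.3 0 0 0 0 0; 0 0 0 0 0 0 0; 0 0 0 0 0 0 0"}}

```text
time_s: 48.6
eef_pos: [0.5707, -0.2369, 0.2428]
eef_rot: [0.02, 0.828, 0.56, -0.028]
wrist_force: [-0.2, 0.6, -4.4]
opening: 0.13
```

Run:
```python
from h import *
st(); c=cam("wrist","w26"); s=cam("scene","sc26"); d=cam("side","sd26")
Rt=down(68.2)@R.from_euler("y",-4,degrees=True).as_matrix()
plan([.5704,-.2523,.24],Rt)
cv2.imwrite("pics/sc26c.png",cv2.resize(s["color"][90:240,140:340],None,fx=4,fy=4,interpolation=cv2.INTER_CUBIC))
```

```text
t 48.6 pos [ 0.5707 -0.2369  0.2428] phi 68.21 z [-0.024 -0.065 -0.998] F [-0.2  0.6 -4.4] op 0.13 q [-0.56  0.33  1.55 -0.07  1.25 -1.73]
shift cm [-1.44  0.54  0.4 ] |1.6| turn [ 0.13 -0.01  0.04] |0.1| (shift if after turn [-1.44  0.54  0.4 ])
```

View pics/w26.png

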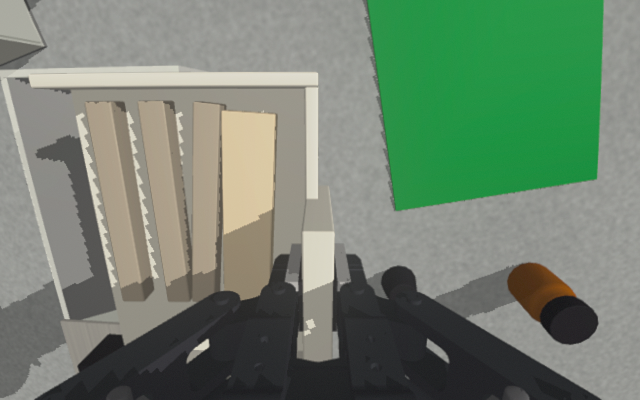

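View pics/sc26c.png

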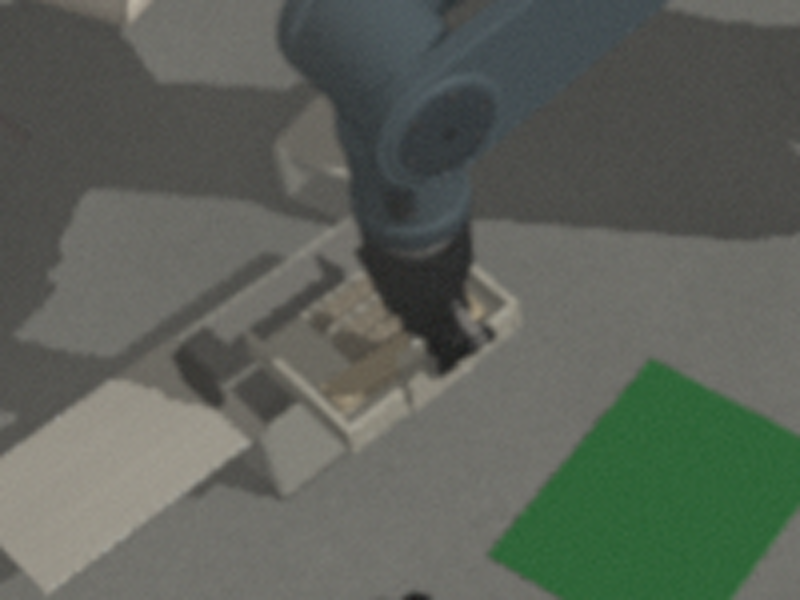

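Run:
```python
from h import *
c=cam("wrist"); a=np.radians(-21.8)
def B(x,y,z): return [.518+(x*np.cos(a)-y*np.sin(a))/1000,-.394+(x*np.sin(a)+y*np.cos(a))/1000,z]
print(proj(c,[B(-105,-65,.095),B(105,-65,.095),B(-105,65,.095),B(110,22,.136),B(104,22,.136),B(95,-65,.1)]).round(1))
cv2.imwrite("pics/w27c.png",cv2.resize(c["color"][50:400,0:250],None,fx=1.7,fy=1.7,interpolation=cv2.INTER_CUBIC))
# rows for tilt about edge
D=.1013; r=np.array([-.126,0,D])
o=ctrl.get_obs(); Rc=Rq(o["eef_rot"]); print("edge now",o["eef_pos"]+Rc@r, "target edge level", B(-4,25,.097))
for d in (1,2,3,4): 
    Rr=R.from_euler("y",d,degrees=True).as_matrix(); print(d,((r-Rr@r)*100).round(3))
for tilt,edge in [(0,B(-4,25,.118)),(10,B(-4,25,.104)),(14,B(-4,25,.099)),(34,B(-4,25,.099))]:
    Rt=down(68.2)@R.from_euler("y",tilt,degrees=True).as_matrix()
    print(tilt, np.round(np.array(edge)-Rt@r,4)); plan(np.array(edge)-Rt@r,Rt)
```

```text
[[ -1.3  70.8]
 [ 66.5 326.7]
 [177.9  66.7]
 [132.8 375.8]
 [131.4 369.4]
 [ 59.1 320.7]]
edge now [ 0.52184835 -0.36017647  0.15072436] target edge level [np.float64(0.5235702525812322), np.float64(-0.3693023829857762), 0.097]
1 [-0.179  0.    -0.218]
2 [-0.361  0.    -0.434]
3 [-0.547  0.    -0.646]
4 [-0.737  0.    -0.854]
0 [ 0.5704 -0.2523  0.2193]
shift cm [-1.29  0.52  2.47] |2.8| turn [0.13 3.99 0.04] |4.0| (shift if after turn [-1.46  0.53  2.37])
10 [ 0.5631 -0.2704  0.2256]
shift cm [-3.28  0.52  1.97] |3.9| turn [ 0.13 13.99  0.05] |14.0| (shift if after turn [-3.66  0.53  1.12])
14 [ 0.5599 -0.2785  0.2278]
shift cm [-4.17  0.52  1.82] |4.6| turn [ 0.13 17.99  0.06] |18.0| (shift if after turn [-4.52  0.53  0.44])
34 [ 0.5413 -0.3249  0.2534]
shift cm [-9.33  0.53 -0.39] |9.4| turn [ 0.12 37.99  0.08] |38.0| (shift if after turn [-7.11  0.53 -6.05])
```

View pics/w27c.png

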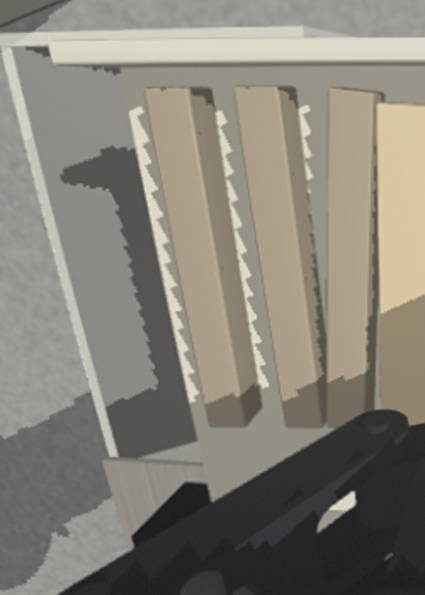

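Request:
{"api": "move_arm", "payload": {"rows": "-0.3 0.1 0.5 0 0.8 0 0; -0.4 0.15 0.7 0 1 0 0; -0.4 0.15 0.7 0.1 1.2 0 0; -0.2 0.12 0.5 0 1 0 0; 0 0 0 0 0 0 0; -0.38 0 -0.15 0 2 0 0; -0.38 0 -0.15 0 2 0 0; -0.38 0 -0.15 0 2 0 0; -0.38 0 -0.15 0 2 0 0; -0.38 0 -0.15 0 2 0 0; 0 0 0 0 0 0 0; 0 0 0 0 0 0 0"}}

```text
time_s: 50.0
eef_pos: [0.5631, -0.2709, 0.2258]
eef_rot: [-0.048, 0.825, 0.558, 0.072]
wrist_force: [0.3, 0.6, -3.9]
opening: 0.133
```

```bash
cat > p.py <<'E'
from h import *
st(); a=np.radians(-21.8); r=np.array([-.126,0,.1013])
def B(x,y,z): return [.518+(x*np.cos(a)-y*np.sin(a))/1000,-.394+(x*np.sin(a)+y*np.cos(a))/1000,z]
o=ctrl.get_obs(); Rc=Rq(o["eef_rot"]); e=o["eef_pos"]+Rc@r
d=e[:2]-[.518,-.394]; print("edge box xy",np.round([d@[np.cos(a),np.sin(a)]*1000,d@[-np.sin(a),np.cos(a)]*1000],1),"z",e[2].round(4),"tilt",np.degrees(np.arcsin(Rc[2,0])).round(2))
E
python3 - <<'E'
from p import *
c=cam("wrist","w28"); cam("side","sd28")
Rt=down(68.2)@R.from_euler("y",14,degrees=True).as_matrix()
plan(np.array(B(-4,25,.099))-Rt@r,Rt)
E
```

```text
t 50.0 pos [ 0.5631 -0.2709  0.2258] phi 68.16 z [ 0.065  0.16  -0.985] F [ 0.3  0.6 -3.9] op 0.133 q [-0.7   0.38  1.53  0.17  1.29 -1.95]
edge box xy [-3.8 24.4] z 0.1042 tilt 9.95
shift cm [-0.84 -0.02 -0.35] |0.9| turn [0.04 4.04 0.01] |4.0| (shift if after turn [-0.81 -0.02 -0.41])
```

View pics/w28.png

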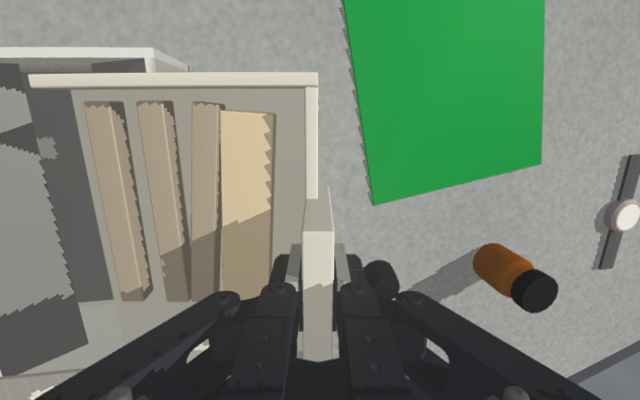

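View pics/sd28.png

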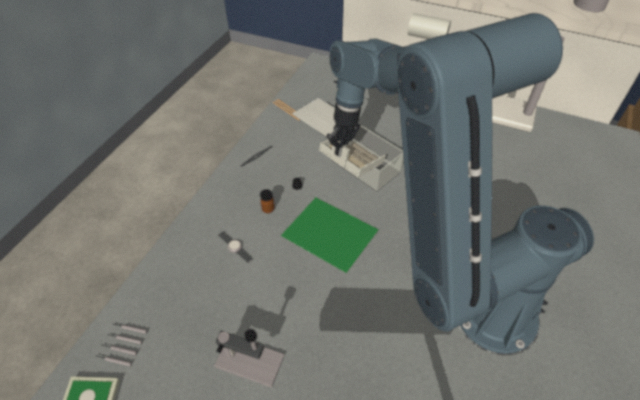

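Request:
{"api": "move_arm", "payload": {"rows": "-0.21 0 -0.09 0 1 0 0; -0.21 0 -0.09 0 1 0 0; -0.21 0 -0.09 0 1 0 0; -0.21 0 -0.09 0 1 0 0; -0.12 0 -0.15 0 0.7 0 0; -0.12 0 -0.15 0 0.7 0 0; -0.12 0 -0.15 0 0.7 0 0; -0.12 0 -0.15 0 0.7 0 0; -0.12 0 -0.15 0 0.7 0 0; -0.12 0 -0.15 0 0.7 0 0; -0.12 0 -0.15 0 0.7 0 0; -0.12 0 -0.15 0 0.7 0 0; -0.12 0 -0.15 0 0.7 0 0; -0.12 0 -0.15 0 0.7 0 0; 0 0 0 0 0 0 0; 0 0 0 0 0 0 0"}}

```text
time_s: 51.7
eef_pos: [0.554, -0.2939, 0.2385]
eef_rot: [-0.102, 0.814, 0.551, 0.151]
wrist_force: [0.7, -0.1, -2.5]
opening: 0.134
```

Run:
```python
from p import *
c=cam("wrist","w29")
```

```text
t 51.7 pos [ 0.554  -0.2939  0.2385] phi 68.19 z [ 0.134  0.332 -0.934] F [ 0.7 -0.1 -2.5] op 0.134 q [-0.81  0.4   1.5   0.34  1.41 -2.08]
edge box xy [-3.7 25. ] z 0.0988 tilt 21.0
```

View pics/w29.png

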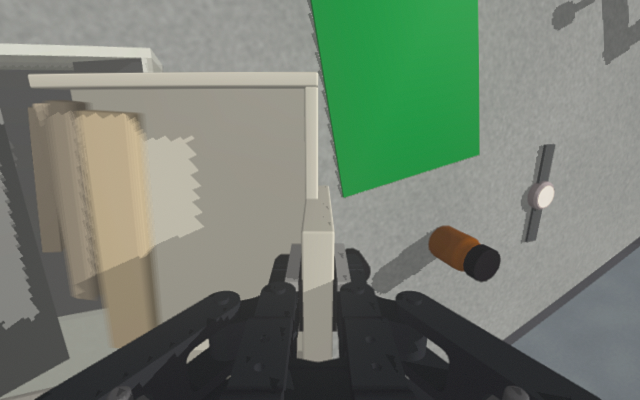

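The stones are sliding off the edge at (90,200), with the flat stone last.

Request:
{"api": "move_arm", "payload": {"rows": "0 0 0 0 0 0 0; 0 0 0 0 0 0 0; 0 0 0 0 0 0 0; 0 0 0 0 0 0 0; 0 0 0 0 0 0 0; 0 0 0 0 0 0 0; 0 0 0 0 0 0 0"}}

```text
time_s: 52.45
eef_pos: [0.554, -0.2937, 0.2384]
eef_rot: [-0.102, 0.814, 0.551, 0.151]
wrist_force: [0.2, 0.0, -1.6]
opening: 0.134
```

Run:
```python
from p import *
c=cam("wrist","w30")
```

```text
t 52.45 pos [ 0.554  -0.2937  0.2384] phi 68.2 z [ 0.134  0.332 -0.934] F [ 0.2  0.  -1.6] op 0.134 q [-0.81  0.4   1.5   0.34  1.41 -2.08]
edge box xy [-3.7 25.2] z 0.0987 tilt 21.0
```

View pics/w30.png

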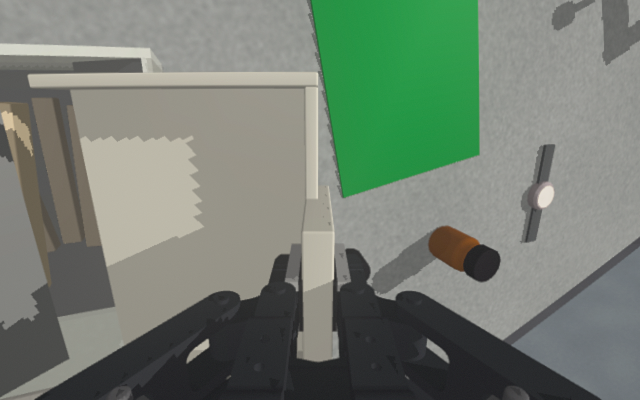

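Request:
{"api": "move_arm", "payload": {"rows": "0.7 0 -1.9 0 0 0 0; 0.7 0 -1.9 0 0 0 0; 0 0 0 0 -3 0 0; 0 0 0 0 -3 0 0; 0 0 0 0 -3 0 0; 0 0 0 0 -3 0 0; 0 0 0 0 -3 0 0; 0 0 0 0 -3 0 0; 0 0 0 0 -3 0 0; 0.5 0 0 0 0 0 0; 1.5 0 0 0 0 0 0; 2.5 0 0 0 0 0 0; 3 0 0 0 0 0 0; 3 0 0 0 0 0 0; 3 0 0 0 0 0 0; 0 0 0 0 0 0 0; 0 0 0 0 0 0 0"}}

```text
time_s: 54.2
eef_pos: [0.6042, -0.1677, 0.2788]
eef_rot: [-0.0, 0.828, 0.561, 0.0]
wrist_force: [-0.3, -0.0, -1.3]
opening: 0.137
```

Run:
```python
from p import *
c=cam("wrist","w31"); s=cam("scene","sc31"); d=cam("side","sd31")
cv2.imwrite("pics/sc31c.png",cv2.resize(s["color"][100:230,130:300],None,fx=4.5,fy=4.5,interpolation=cv2.INTER_CUBIC))
cv2.imwrite("pics/sd31c.png",cv2.resize(d["color"][90:210,270:430],None,fx=4.5,fy=4.5,interpolation=cv2.INTER_CUBIC))
plan([.5357,-.0021,.24],down(77.5))
```

```text
t 54.2 pos [ 0.6042 -0.1677  0.2788] phi 68.28 z [ 0.001  0.001 -1.   ] F [-0.3 -0.  -1.3] op 0.137 q [-0.46  0.32  1.49  0.    1.33 -1.65]
edge box xy [ -3.8 116.2] z 0.1774 tilt 0.04
shift cm [ 13.   -12.55   3.88] |18.5| turn [ 0.03 -0.01 -9.37] |9.4| (shift if after turn [ 14.88 -10.26   3.89])
```

View pics/sc31c.png

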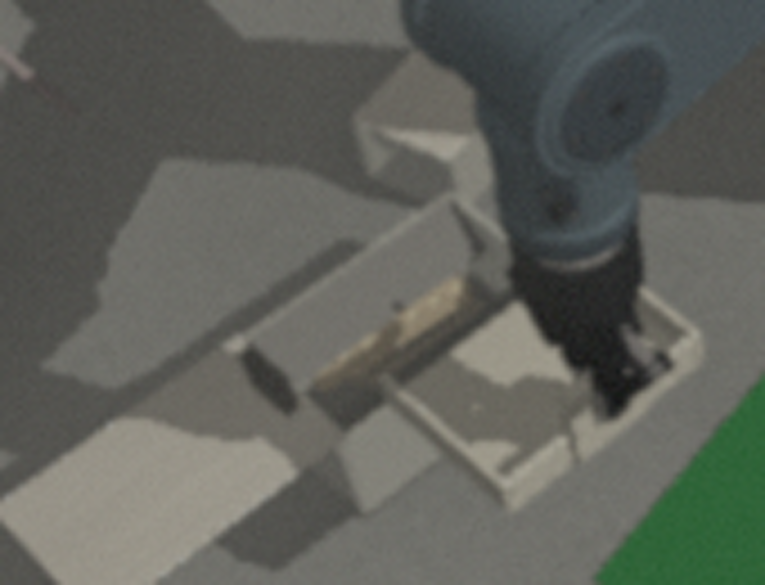

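View pics/sd31c.png

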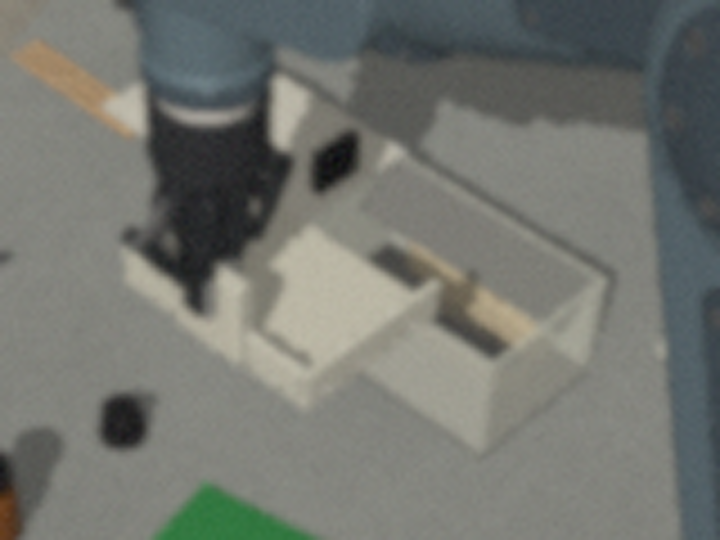

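View pics/w31.png

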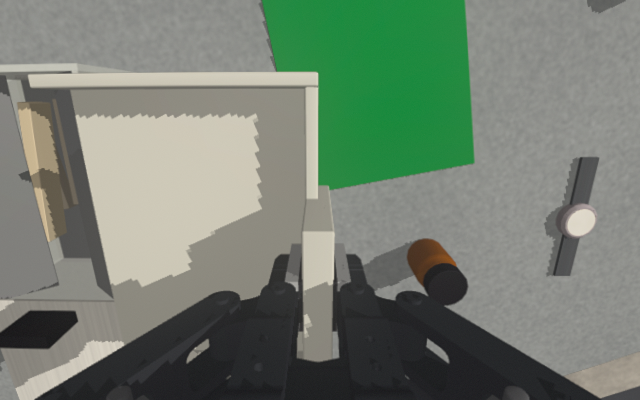

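Request:
{"api": "move_arm", "payload": {"rows": "0 0 0 0 0 -4.7 0; 0 0 0 0 0 -4.7 0; 1.5 -1 0.4 0 0 0 0; 3 -2.1 0.8 0 0 0 0; 3 -2.1 0.8 0 0 0 0; 3 -2.1 0.8 0 0 0 0; 3 -2.1 0.8 0 0 0 0; 1.4 -0.85 0.3 0 0 0 0; 0 0 2 0 0 0 0; 0 0 3 0 0 0 0; 0 0 3 0 0 0 0; 0 0 2.5 0 0 0 0; 0 0 0 0 0 0 0; 0 0 0 0 0 0 0"}}

```text
time_s: 55.75
eef_pos: [0.5363, -0.0022, 0.1352]
eef_rot: [0.0, 0.78, 0.626, 0.0]
wrist_force: [1.2, -0.7, -0.9]
opening: 0.132
```

Run:
```python
from p import *
c=cam("wrist","w32")
plan([.5357,-.0021,.1098],down(77.5))
```

```text
t 55.75 pos [ 0.5363 -0.0022  0.1352] phi 77.52 z [ 0. -0. -1.] F [ 1.2 -0.7 -0.9] op 0.132 q [-0.23  0.31  1.82 -0.    1.   -1.58]
edge box xy [-108.   246.3] z 0.0339 tilt -0.01
shift cm [-0.02 -0.14  2.64] |2.6| turn [0.15 0.01 0.03] |0.2| (shift if after turn [-0.02 -0.13  2.64])
```

View pics/w32.png

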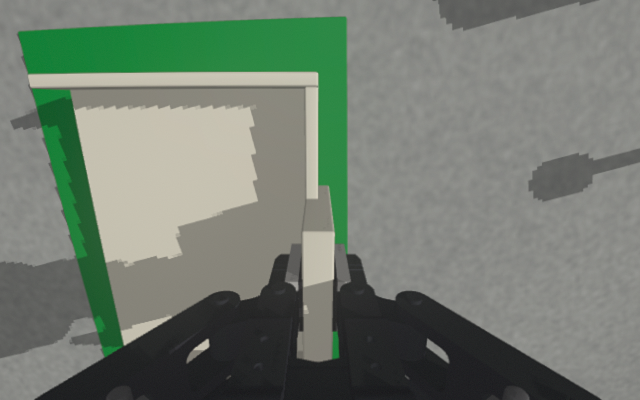

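Empty tray above the mat, square to it. Lower, release, rise, then head to the cover tab.

Request:
{"api": "move_arm", "payload": {"rows": "0 -0.1 1.5 0 0 0 0; 0 0 0.8 0 0 0 0; 0 0 0.3 0 0 0 0; 0 0 0 0 0 0 0; 0 0 0 0 0 0 0.1; 0 0 0 0 0 0 0.35; 0 0 0 0 0 0 0.35; 0 0 -2 0 0 0 0.35; 0 0 -4 0 0 0 0.35; 0 0 -5 0 0 0 0.35; 0 0 -5 0 0 0 0.4; 0 0 0 0 0 8.3 0.4; 0 0 0 0 0 8.3 0.4; 0 0 0 0 0 8.3 0.4; 0 0 0 0 0 8.3 0.4; 0 0 0 0 0 8.3 0.4; 0 0 0 0 0 8.3 0.4; 0 0 0 0 0 8.3 0.4; 0 0 0 0 0 8.3 0.4; 0 0 0 0 0 8.3 0.4"}}

```text
time_s: 57.8
eef_pos: [0.5349, -0.0011, 0.2691]
eef_rot: [0.0, 1.0, 0.022, 0.001]
wrist_force: [0.6, -0.7, 0.6]
opening: 0.398
```

Request:
{"api": "move_arm", "payload": {"rows": "0 0 0 0 0 8.3 0.4; 0 0 0 0 0 8.2 0.4; 0 0 0 0 0 8.1 0.4; 0 0 0 0 0 0 0.4; 0 0 0 0 0 0 0.4"}}

```text
time_s: 58.3
eef_pos: [0.5349, -0.0011, 0.269]
eef_rot: [0.0, 0.982, -0.187, 0.0]
wrist_force: [-0.2, 1.3, -1.0]
opening: 0.399
```

Run:
```python
from h import *
st(); plan([.6198,-.4342,.27],down(-21.8)); s=cam("scene","sc33"); d=cam("side","sd33")
cv2.imwrite("pics/sc33c.png",cv2.resize(s["color"][90:290,130:370],None,fx=3.2,fy=3,interpolation=cv2.INTER_CUBIC))
cv2.imwrite("pics/sd33c.png",cv2.resize(d["color"][90:210,270:430],None,fx=4.5,fy=4.5,interpolation=cv2.INTER_CUBIC))
```

```text
t 58.3 pos [ 0.5349 -0.0011  0.269 ] phi -21.5 z [ 0.001 -0.    -1.   ] F [-0.2  1.3 -1. ] op 0.399 q [-0.22  0.13  1.74 -0.    1.27  0.15]
shift cm [23.77 37.19 -0.08] |44.1| turn [-0.   -0.06  0.3 ] |0.3| (shift if after turn [23.97 37.06 -0.1 ])
```

View pics/sc33c.png

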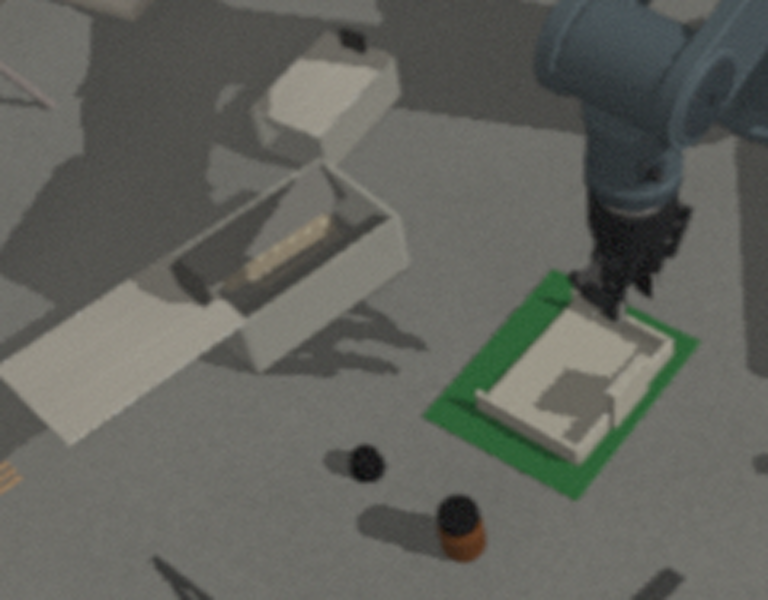

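View pics/sd33c.png

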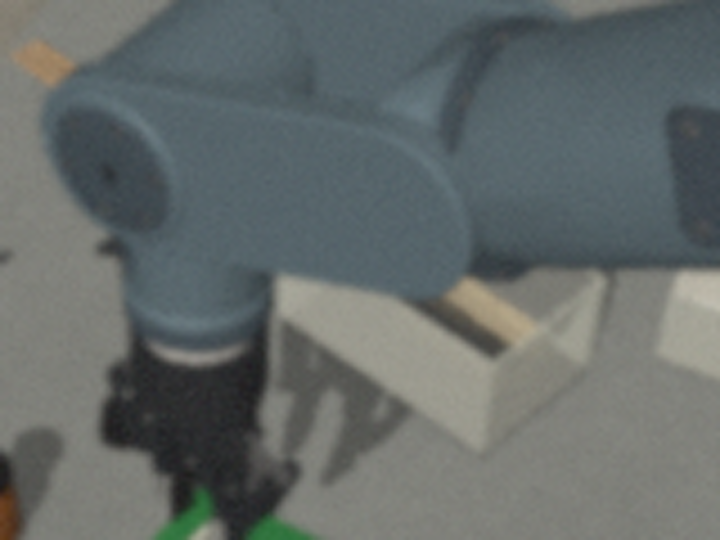

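Request:
{"api": "move_arm", "payload": {"rows": "0.7 2.1 -0.3 0 0 0.3 0.4; 1.35 4.1 -0.3 0 0 0 0.4; 1.35 4.1 -0.3 0 0 0 0.4; 1.35 4.1 -0.3 0 0 0 0.4; 1.35 4.1 -0.3 0 0 0 0.4; 1.35 4.1 -0.3 0 0 0 0.4; 1.35 4.1 -0.3 0 0 0 0.4; 1.35 4.1 -0.3 0 0 0 0.4; 1.35 4.1 -0.3 0 0 0 0.4; 0.7 2.1 -0.3 0 0 0 0.4; 0 0 0 0 0 0 0.4; 0 0 0 0 0 0 0.4"}}

```text
time_s: 59.6
eef_pos: [0.5091, -0.3899, 0.2985]
eef_rot: [-0.0, 0.982, -0.191, 0.0]
wrist_force: [-0.2, 0.8, -0.6]
opening: 0.401
```

Run:
```python
from h import *
st(); plan([.6198,-.4342,.1837],down(-21.8)); s=cam("wrist","w34"); d=cam("side","sd34")
cv2.imwrite("pics/w34c.png",cv2.resize(s["color"][80:320,180:500],None,fx=2.5,fy=2.5,interpolation=cv2.INTER_CUBIC))
cv2.imwrite("pics/sd34c.png",cv2.resize(d["color"][90:210,270:430],None,fx=4.5,fy=4.5,interpolation=cv2.INTER_CUBIC))
```

```text
t 59.6 pos [ 0.5091 -0.3899  0.2985] phi -22.0 z [ 0.     0.001 -1.   ] F [-0.2  0.8 -0.6] op 0.401 q [-0.84  0.33  1.43  0.    1.38 -0.45]
shift cm [11.92 -0.03 11.48] |16.5| turn [-0.04 -0.   -0.2 ] |0.2| (shift if after turn [11.92 -0.   11.48])
```

View pics/w34c.png

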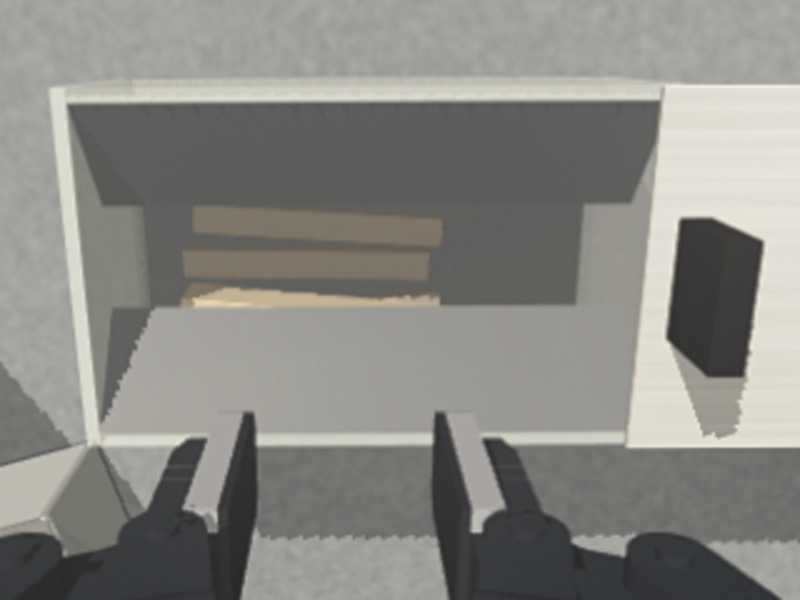

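View pics/sd34c.png

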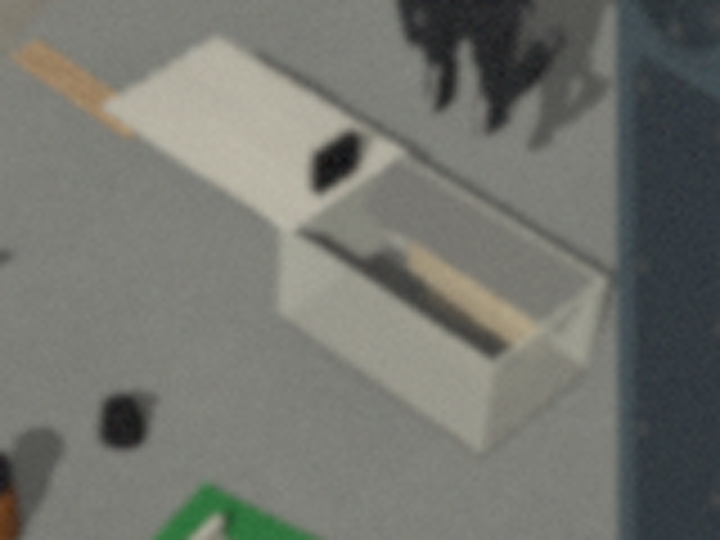

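Request:
{"api": "move_arm", "payload": {"rows": "2 0 0 0 0 0 0.4; 3.5 0 0 0 0 0 0.4; 3.5 0 0 0 0 0 0.4; 2.9 0 0 0 0 -0.2 0.4; 0 0 3 0 0 0 0.4; 0 0 4 0 0 0 0.4; 0 0 3 0 0 0 0.4; 0 0 1.5 0 0 0 0.4; 0 0 0 0 0 0 0.2; 0 0 0 0 0 0 0; 0 0 0 0 0 0 0; 0 0 0 0 0 0 0; 0 0 0 0 0 0 0; 0 0 0 0 0 0 0"}}

```text
time_s: 61.1
eef_pos: [0.6196, -0.4335, 0.1841]
eef_rot: [-0.001, 0.982, -0.189, -0.0]
wrist_force: [-2.2, 4.1, -7.6]
opening: 0.128
```

Run:
```python
from h import *
st(); s=cam("wrist","w35")
```

```text
t 61.1 pos [ 0.6196 -0.4335  0.1841] phi -21.79 z [-0.     0.002 -1.   ] F [-2.2  4.1 -7.6] op 0.128 q [-0.77  0.68  1.17  0.    1.29 -0.39]
```

View pics/w35.png

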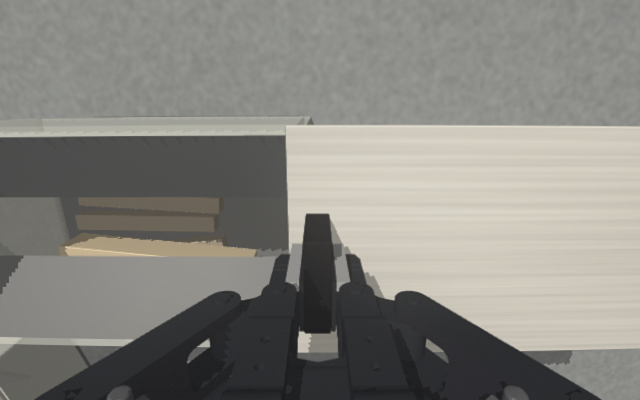

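Request:
{"api": "move_arm", "payload": {"rows": "-0.6 0 0 0 0 0 0; -1.3 0 0 0 0 0 0; -1.6 0 0 0 0 0 0; -1.6 0 0 0 0 0 0; -1.6 0 0 0 0 0 0; -1.6 0 0 0 0 0 0; -1.6 0 0 0 0 0 0; -1.6 0 0 0 0 0 0; -1.6 0 0 0 0 0 0; -1.6 0 0 0 0 0 0; -1.6 0 0 0 0 0 0; -1.6 0 0 0 0 0 0; -1 0 0 0 0 0 0; -0.6 0 0 0 0 0 0; 0 0 0 0 0 0 0; 0 0 0 0 0 0 0"}}

```text
time_s: 62.75
eef_pos: [0.4386, -0.3615, 0.1841]
eef_rot: [-0.0, 0.982, -0.189, 0.0]
wrist_force: [1.3, 6.3, -7.9]
opening: 0.128
```

Run:
```python
from h import *
st(); o=ctrl.get_obs(); print(np.linalg.norm((o["eef_pos"]-[.6196,-.4335,.1841])[:2])); s=cam("wrist","w36")
```

```text
t 62.75 pos [ 0.4386 -0.3615  0.1841] phi -21.82 z [ 0.001  0.001 -1.   ] F [ 1.3  6.3 -7.9] op 0.128 q [-0.9   0.3   1.72  0.    1.12 -0.52]
0.19483443651178037
```

Moved 195 mm; push on to the stop.

Request:
{"api": "move_arm", "payload": {"rows": "-0.3 0 0 0 0 0 0; -0.2 0 0 0 0 0 0; -0.1 0 0 0 0 0 0; -0.1 0 0 0 0 0 0; 0 0 0 0 0 0 0; 0 0 0 0 0 0 0"}}

```text
time_s: 63.4
eef_pos: [0.4335, -0.3594, 0.1841]
eef_rot: [0.0, 0.982, -0.189, 0.002]
wrist_force: [7.2, 3.7, -13.7]
opening: 0.125
```

Run:
```python
from h import *
st(); o=ctrl.get_obs(); print(np.linalg.norm((o["eef_pos"]-[.6196,-.4335,.1841])[:2])); s=cam("wrist","w36")
```

```text
t 63.4 pos [ 0.4335 -0.3594  0.1841] phi -21.82 z [ 0.004 -0.001 -1.   ] F [  7.2   3.7 -13.7] op 0.125 q [-0.9   0.29  1.74  0.    1.11 -0.52]
0.20031608571124895
```

View pics/w36.png

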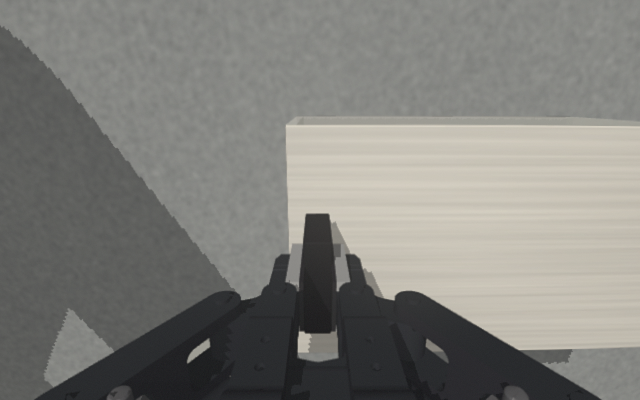

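Request:
{"api": "move_arm", "payload": {"rows": "-0.1 0 0 0 0 0 0; 0 0 0 0 0 0 0; 0 0 0 0 0 0 0.15; 0 0 0 0 0 0 0.3; 0 0 0 0 0 0 0.4; 0 0 0 0 0 0 0.4; 0 0 -2 0 0 0 0.4; 0 0 -4 0 0 0 0.4; 0 0 -4 0 0 0 0.4; 0 -4 -2 0 0 0 0.4; 0 -4 0 0 0 0 0.4; 0 -4 0 0 0 0 0.4; 0 0 0 0 0 0 0.4; 0 0 0 0 0 0 0.4"}}

```text
time_s: 64.85
eef_pos: [0.4761, -0.2472, 0.3045]
eef_rot: [0.001, 0.982, -0.188, 0.001]
wrist_force: [-0.1, -1.3, 0.1]
opening: 0.4
```

Run:
```python
from h import *
st(); s=cam("wrist","w37"); c=cam("scene","sc37")
cv2.imwrite("pics/w37c.png",cv2.resize(s["color"][120:350,240:560],None,fx=2.5,fy=2.5,interpolation=cv2.INTER_CUBIC))
cv2.imwrite("pics/sc37c.png",cv2.resize(c["color"][90:320,160:480],None,fx=2.5,fy=2.5,interpolation=cv2.INTER_CUBIC))
```

```text
t 64.85 pos [ 0.4761 -0.2472  0.3045] phi -21.7 z [ 0.001 -0.002 -1.   ] F [-0.1 -1.3  0.1] op 0.4 q [-0.7   0.09  1.7  -0.    1.34 -0.32]
```

View pics/w37c.png

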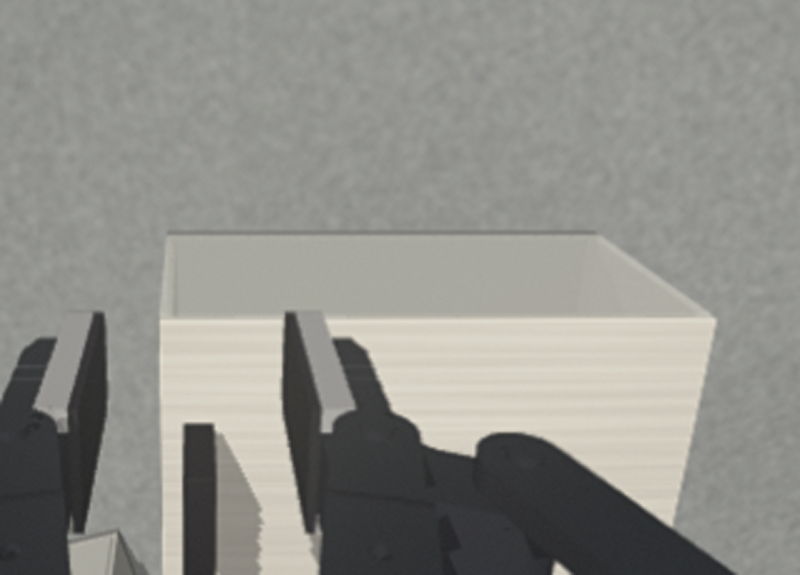

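View pics/sc37c.png

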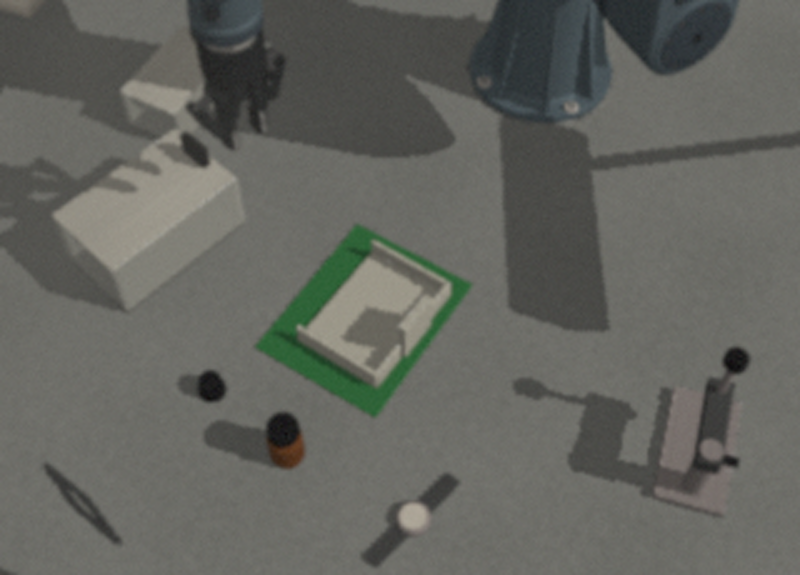

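Run:
```python
from h import *
d=cam("side","sd38")
cv2.imwrite("pics/sd38c.png",cv2.resize(d["color"][60:320,200:480],None,fx=2.3,fy=2.3,interpolation=cv2.INTER_CUBIC))
a=cv2.imread("pics/w35.png"); cv2.imwrite("pics/w35c.png",cv2.resize(a[180:300,40:300],None,fx=3,fy=3,interpolation=cv2.INTER_CUBIC))
```

```text
(no output)
```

View pics/sd38c.png

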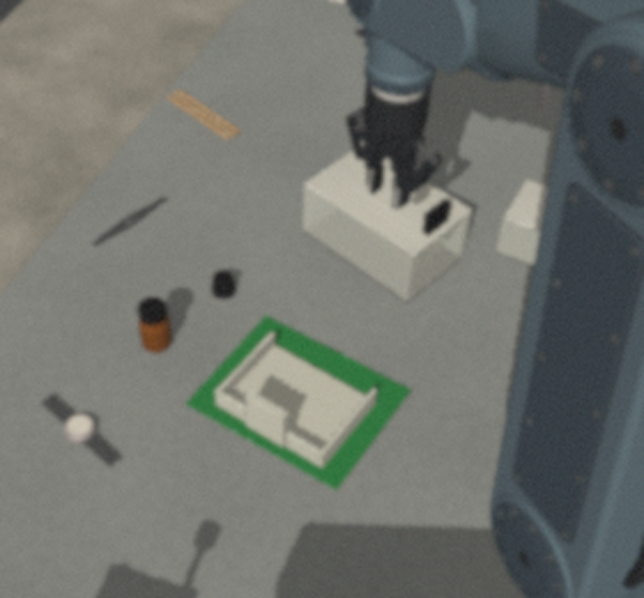

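View pics/w35c.png

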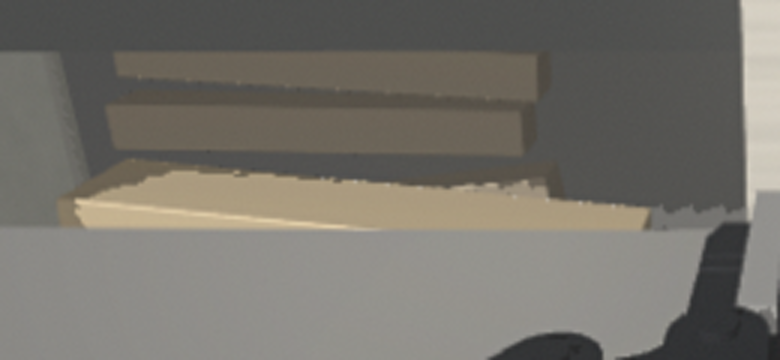

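All four stones show in the box: two sticks flat on the floor, and the third with the flat stone leaning on it, both below the slot. The tray stands on the mat, the cover is shut flush, and the bystanders are unmoved.

Run:
```python
from bench import ctrl
print(ctrl.hand_in())
```

```text
the job is handed in; nothing more can be done
None
```

The job is done and handed in at about 65 s of the 210 s allowed; `hand_in` gives no verdict, so I don't know how it was judged.

- **Wear check:** I laid the flat stone under the gauge foot and pressed the knob until it stopped moving (about 11 N). I held it for about 1.3 s and let it rise.
- **Loading:** All three sticks and the flat stone went into the tray before it moved.
- **Order:** I opened the cover after loading the tray rather than before, but well before pouring.
- **Pouring:** I turned the tray in line with the slot and tipped it. The stones slid off at about 21° tilt.
- **Clearing up:** The tray is back upright on the mat. The cover had started about 18 mm open; I slid it 200 mm to its stop, so it is now fully shut.

**Last checks:**
- The look into the box before closing showed two sticks on the floor and the flat stone leaning on the third. All were below the slot, though that third stick was mostly hidden.
- No stray stones showed on the bench, and the watch, loupe and jar had not visibly moved.
- I saw no failed or conflicting checks.

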